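# Count door handles on the scale and pack them

## Robot

A 6-joint arm with a two-finger parallel gripper is mounted at the origin on the work surface. World frame = base frame: x ahead of the robot, y to its left, z up, the work surface at z = 0. Lengths are in m, angles in degrees, forces in N, time in s.
With the tool pointing down it reaches from about 0.375 to 0.9 m from the base axis. Payload 3.1 kg.
Tool frame: the origin (TCP) lies at the centre of the arm's flange, where the gripper is bolted on; the fingertips stand 182 mm ahead of it and the grasp point (between the pads) lies bot.grip_point_offset ahead of it (bot.grip_point_offset is the distance from the TCP to the grasp point, in m); x points along the fingers, z is the direction in which the jaws open and shut, and the axes are right-handed (so a half turn about x gives the same grasp; the last joint's range is limited). The gripper opens to 87 mm and grips with 3 to 60 N. Pads are 19 mm wide; open, the fingers measure 117 mm over their backs; the gripper's body (75 mm by 190 mm) begins 51 mm behind the grasp point.
Start: joints at [60.59, 30.224, 82.088, -0, 67.689, -10.227], TCP at [0.205, 0.59, 0.405] pointing down, gripper open.
Joint ranges: [-176.69, 176.69], [-43.24, 126.21], [12.49, 139.97], [-82, 262], [0, 151.66], [-163.58, 163.58]. Speed limits (degrees/s): [159.86, 159.86, 180, 180, 180, 180].

## Interface

Orientations are given as a 3x3 rotation matrix whose columns are the frame's x, y, z axes.
In Python, from rig import bot gives the robot as it stands.
- The arm moves only by the tool step_arm, never from a script. Its argument "motion" is a list that holds one entry, the list of rows, each a list of 7 numbers: the turn, a rotation vector about the world's x, y, z in degrees, then the shift along the world's x, y, z in mm, then the finger opening in mm, from 0 to 87. A call has 1 to 12 rows; each row is the pose to reach, as a shift and turn from the pose commanded when the call began; what a row does not reach only later rows make up. A row lasts 1/12 s, in which the tool goes at most 41.7 mm and 7.16 degrees, less where a joint would pass 70% of its speed; a pose out of reach is approached as far as the arm can. A call with a gripper value outside its range is refused whole. The fingers move at their own pace and stop on an object; the grip force is fixed at half the most. Time passes only in rows, so rows that repeat a pose let the fingers close. It gives the time, the measured TCP pose, the force and the opening at its end, in the units of the state.
- bot.read_state(): the state, without advancing time (a new reading comes with each control period).
- bot.capture(name): name is "scene" or "top" or "wrist"; returns a dict with "frame" (384x512x3 uint8, red, green, blue), "range_z" (384x512 float32, m along the optical axis (not along the pixel's ray), 0 where there is no reading), "fx", "fy", "cx", "cy" (pixels), "cam_to_world" (4x4, takes a point from camera to world coordinates). Camera axes: x right, y down, z forward; pixel columns grow to the right and rows downward; lengths in m; the calibration is good to about 2 mm. The wrist camera is an equidistant fisheye: a pixel r from the principal point sees the ray r / f radians off the axis. A picture is of the moment at which its call begins.
- bot.hand_in(): hands the job in, once; it reports no verdict.
The state is a dict: "time_s": time; "joint_positions": joint angles; "qvel": joint speeds; "tau": joint torques, N m; "position": TCP position; "tcp_rot": TCP orientation; "force": force on the tool from outside, world axes, zero at the start; "moment": the same for the moment, N m; "opening": opening from 0.0 (shut) to 1.0 (fully open).
Only numpy, scipy, OpenCV 4.12 (cv2) and the standard library are available. Lean on these libraries where they do the work, as an engineer would, in place of code of your own. Each camera call takes 0.05 s, during which the arm holds its last target.

## Task

Count the door handles lying on the mat and pack them: with nothing on the pan, turn the scale's red selector from off (white) to count (green), lay all the handles flat on the pan together and let them rest there for two seconds for the count, then lay them flat in the carton, one to a compartment, and turn the selector back to off. Take each handle by the lever at its balance point, close beside the heavy rose, so that it stays level whenever it is off the surface, and set it down gently. Leave the other things on the bench alone.

Things in the scene. Friction and masses are not known exactly. Their poses are not given: they have to be found in the camera images.
- handle_a: 0.5 kg door lever handle, all alike, lying on its rose and lever tip; may be absent. Origin: underside, middle of its 177 mm length; x from heavy end to tip, z up. Heavy dark rose 57 mm across, 16 thick, centred at x -62; 20 mm neck rises from it to the lever, a 16 mm round bar, axis 44 mm above the underside, reaching x +87; a 15 mm leg at x +80 goes back down to the underside
- handle_b: 0.5 kg door lever handle, all alike, lying on its rose and lever tip; may be absent. Origin: underside, middle of its 177 mm length; x from heavy end to tip, z up. Heavy dark rose 57 mm across, 16 thick, centred at x -62; 20 mm neck rises from it to the lever, a 16 mm round bar, axis 44 mm above the underside, reaching x +87; a 15 mm leg at x +80 goes back down to the underside
- handle_c: 0.5 kg door lever handle, all alike, lying on its rose and lever tip; may be absent. Origin: underside, middle of its 177 mm length; x from heavy end to tip, z up. Heavy dark rose 57 mm across, 16 thick, centred at x -62; 20 mm neck rises from it to the lever, a 16 mm round bar, axis 44 mm above the underside, reaching x +87; a 15 mm leg at x +80 goes back down to the underside
- handle_a_balance (a point): balance point of that handle (centre of mass along its length), on the axis of the 16 mm lever bar, 32.5 mm from the origin towards the rose (29.5 mm from the rose's axis) and 44 mm above the underside; axes as the handle's
- handle_b_balance (a point): balance point of that handle (centre of mass along its length), on the axis of the 16 mm lever bar, 32.5 mm from the origin towards the rose (29.5 mm from the rose's axis) and 44 mm above the underside; axes as the handle's
- handle_c_balance (a point): balance point of that handle (centre of mass along its length), on the axis of the 16 mm lever bar, 32.5 mm from the origin towards the rose (29.5 mm from the rose's axis) and 44 mm above the underside; axes as the handle's
- scale: grey counting scale, 310 x 300 mm, fixed to the bench. Origin: underside, centre; -x is its operator side with the console (270 mm wide, top 52 mm high) carrying the display and the red selector; z up
- pan (a point): centre of the top of the scale's flat steel pan, which is 220 mm (scale's x) by 300 mm (scale's y), 70 mm above the bench, with a thin rim 10 mm high round it; axes as the scale's
- selector (a joint): angle of the red selector knob (rad), growing clockwise seen from above; a white line on top points to the mark. Three detents with marks beside the knob: 0 = off (white), 0.785 = count (green, in the scale's +x direction from the knob), 1.571 = total (blue). Stops just past the outer ones; let go in between, it snaps to the nearer one; takes about 0.07 N m to turn
- selector_grip (a point): on the knob's axis at the height to grip, 89 mm above the bench. Grip: a bar 36 mm long, 14 wide, its top 7 mm above this point, on a 38 mm disc whose top lies 23 mm below it; the bar points 0.785 rad to the left of the scale's +x at joint value 0 and along it at 0.785. These axes turn with the knob, -x is the pointer
- carton: open cardboard carton fixed to the bench, 214 (its x) x 262 (its y) x 62 mm tall, walls and floor 5 mm; two partitions 38 mm high, 4 mm thick, along x part it into three compartments 204 mm long and 80 mm wide (outer ones 82). Origin: underside, centre. Flaps hang down outside
- mat: black rubber mat, 300 x 250 x 3 mm, fixed to the bench, on which the handles lie at the start. Origin: underside, centre
- tape_roll: roll of tape lying flat, 100 mm across, 50 mm tall; origin underside centre. Leave alone
- spray_can: blue spray can standing, 52 mm across, 150 mm tall; origin underside centre. Leave alone
- screw_box: closed small carton, 70 x 110 x 45 mm; origin underside centre. Leave alone
- carton_lane0 (a point): centre of the floor of compartment 0 of the carton, 5 mm above the bench; axes as the carton's (x along the compartment)
- carton_lane1 (a point): centre of the floor of compartment 1 of the carton, 5 mm above the bench; axes as the carton's (x along the compartment)
- carton_lane2 (a point): centre of the floor of compartment 2 of the carton, 5 mm above the bench; axes as the carton's (x along the compartment)
Mind the look-alikes: they are no part of the job. What is shaped like the handle_c but purple is not meant.

How it is judged:
By the outcome, as a careful person would: the job done as asked, in the order asked, and still so for the second after the job is handed in, with the robot touching nothing.
Of handle_a, handle_b, handle_c only 2 to 3 are there at a start; the rules pass over those that are not, and their reading is None.
At some moment in a run one of handle_a, handle_b, handle_c may be knocked a few centimetres aside while the robot is not near it.
It also fails if it takes over 210 s, if anything falls off the work surface, if the arm or the gripper's body presses on something with over 40 N, if the wrist force passes 120 N, or if a joint passes its speed limit or range.

## Working session

There is one attempt and no reset: what is moved stays moved. The work goes in short steps, Python scripts to look and compute and a tool call to move; the robot and the scene stay as the last step left them, time stands still between calls to the robot, and variables do not carry over. Pictures are saved under pics/ and viewed, and the job is handed in when it is done.

Besides the shell and the picture viewer there is one more tool, called after "Emit:" as a command line: name --argument value ..., lists and objects as JSON in quotes. step_arm: Moves the arm, as the interface text tells. Its arguments: {"type":"object","properties":{"motion":{"type":"array"}},"required":["motion"]}

```bash
ls; mkdir -p pics
python3 - <<'E'
from rig import bot
import cv2
s=bot.read_state();print(s,bot.grip_point_offset)
for n in["scene","top","wrist"]:
    c=bot.capture(n);cv2.imwrite(f"pics/{n}0.png",c["frame"][:,:,::-1]);print(n,c["fx"],c["cx"],c["cy"],c["cam_to_world"])
E
```

```text
pics
{'time_s': 0.0, 'joint_positions': array([ 6.05896956e+01,  3.02806481e+01,  8.21577781e+01, -2.22416628e-03,
        6.76896184e+01, -1.02271828e+01]), 'qvel': array([-0.06964432,  0.08029779, -0.02260488, -0.04714422,  0.01690788,
        0.05006833]), 'tau': array([ 1.65426968e-04, -4.40042710e+01, -1.76591098e+01,  6.32177596e-02,
        5.82849118e-02, -1.38368659e-04]), 'position': array([0.20516815, 0.58999415, 0.40374543]), 'tcp_rot': array([[-1.06613542e-03, -9.44477870e-01,  3.28573304e-01],
       [-1.96442386e-03,  3.28574835e-01,  9.44475897e-01],
       [-9.99997502e-01,  3.61481964e-04, -2.20566014e-03]]), 'force': array([-0.55139597,  0.24690798,  0.59124026]), 'moment': array([ 0.00354572, -0.02912091, -0.0041103 ]), 'opening': 0.9953758581489813} 0.1635
scene 439.6293789804568 258.2887605896786 193.20563939577252 [[-0.30636993  0.7422967  -0.59593043  1.58412723]
 [ 0.95185129  0.23178938 -0.20063101  0.40758387]
 [-0.0107974  -0.62870446 -0.77756937  1.353177  ]
 [ 0.          0.          0.          1.        ]]
top 381.2391711965214 252.0658543362394 195.43894176291337 [[ 0.02374035 -0.99462836  0.10075133  0.45212245]
 [-0.9995436  -0.02549859 -0.01619928  0.10071545]
 [ 0.01868128 -0.10032077 -0.99477975  1.44913252]
 [ 0.          0.          0.          1.        ]]
wrist 297.3186396354542 253.40953325759043 194.9997762101593 [[ 0.32886425  0.91677334  0.2266604   0.14413785]
 [ 0.944376   -0.31886869 -0.08047808  0.61093305]
 [-0.00150526  0.24051901 -0.97064326  0.38465584]
 [ 0.          0.          0.          1.        ]]
```

View pics/top0.png

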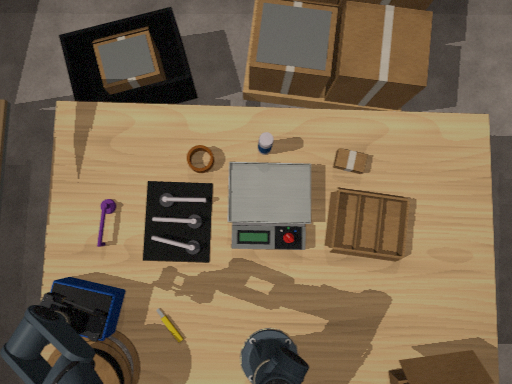

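View pics/scene0.png

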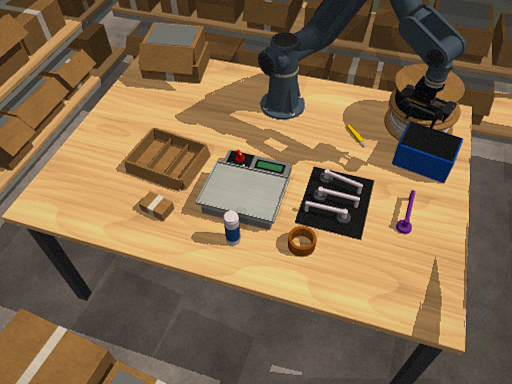

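View pics/wrist0.png

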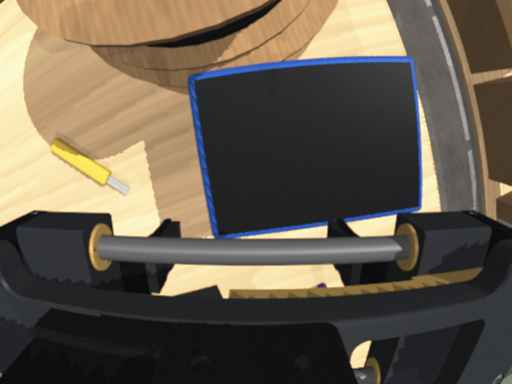

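The top view shows three white-levered handles on the mat, with roses near (165,200), (194,221) and (194,247). The purple look-alike is at (107,208) and is not meant. The selector is at (288,237), the pan at (270,192) and the carton at (369,224).

```bash
cat > h.py <<'E'
import numpy as np, cv2
from rig import bot
def ray(c,u,v,fish=False):
    x=(u-c["cx"])/c["fx"];y=(v-c["cy"])/c["fy"]
    if fish:
        r=np.hypot(x,y); s=np.sin(r)/r if r>1e-9 else 1
        d=np.array([x*s,y*s,np.cos(r)])
    else: d=np.array([x,y,1.])
    T=np.array(c["cam_to_world"]); return T[:3,3],T[:3,:3]@d
def onz(c,u,v,z,fish=False):
    o,d=ray(c,u,v,fish); return o+d*(z-o[2])/d[2]
def pts(c,fish=False):
    h,w=c["range_z"].shape; u,v=np.meshgrid(np.arange(w),np.arange(h))
    x=(u-c["cx"])/c["fx"];y=(v-c["cy"])/c["fy"]
    if fish:
        r=np.hypot(x,y)+1e-9; t=np.tan(np.minimum(r,1.5))/r; x=x*t;y=y*t
    Z=c["range_z"]; P=np.stack([x*Z,y*Z,Z],-1); T=np.array(c["cam_to_world"])
    return P@T[:3,:3].T+T[:3,3]
E
python3 - <<'E'
from h import *
c=bot.capture("top");P=pts(c);f=c["frame"]
hsv=cv2.cvtColor(f,cv2.COLOR_RGB2HSV)
cv2.imwrite("pics/crop1.png",cv2.resize(f[130:275,130:420,::-1],None,fx=2.75,fy=2.75,interpolation=cv2.INTER_CUBIC))
for n,(u,v) in dict(r1=(165,200),r2=(194,221),r3=(194,247),l1=(200,200),tip2=(156,220),tip3=(155,238),knob=(288,237),pan=(270,192),pc1=(231,165),pc2=(309,163),pc3=(312,220),pc4=(230,222),ct1=(337,189),ct2=(408,195),ct3=(402,258),ct4=(330,252),lane=(369,224),tape=(201,148),can=(266,138),sb=(352,160),dr=(130,350)).items(): print(n,P[v,u].round(3))
E
```

```text
r1 [0.569 0.397 0.052]
r2 [0.494 0.287 0.053]
r3 [0.401 0.284 0.053]
l1 [0.572 0.268 0.055]
tip2 [0.495 0.425 0.054]
tip3 [0.43  0.426 0.054]
knob [ 0.445 -0.052  0.096]
pan [0.606 0.013 0.071]
pc1 [0.702 0.158 0.067]
pc2 [ 0.731 -0.14  -0.002]
pc3 [ 0.511 -0.153 -0.001]
pc4 [0.496 0.158 0.003]
ct1 [ 0.632 -0.248  0.001]
ct2 [ 0.616 -0.524 -0.001]
ct3 [ 0.375 -0.496 -0.001]
ct4 [ 0.392 -0.223 -0.001]
lane [ 0.501 -0.371  0.002]
tape [0.769 0.274 0.039]
can [0.786 0.036 0.148]
sb [ 0.738 -0.294  0.044]
dr [0.021 0.509 0.002]
```

View pics/crop1.png

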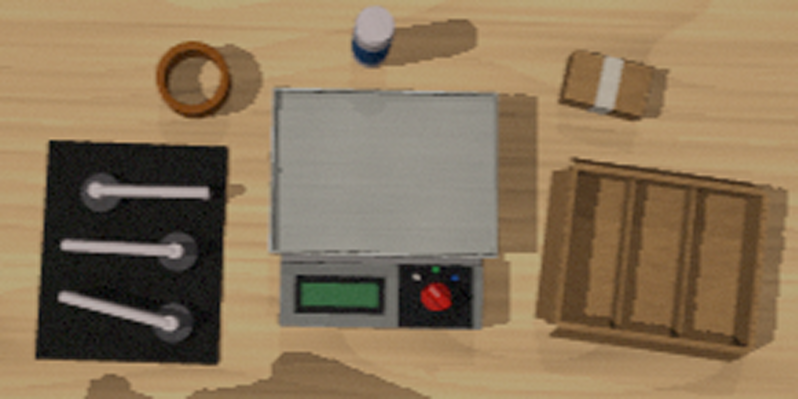

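Run:
```python
from h import *
c=bot.capture("top");P=pts(c);f=c["frame"];hsv=cv2.cvtColor(f,cv2.COLOR_RGB2HSV)
X,Y,Z=P[...,0],P[...,1],P[...,2]
def rect(m,n):
    q=P[m]; r=cv2.minAreaRect((q[:,:2]*1000).astype(np.float32)); print(n,m.sum(),np.round(r[0],1),np.round(r[1],1),round(r[2],2),"z",np.median(q[:,2]).round(4))
rect((Z>.060)&(Z<.09)&(X>.49)&(X<.75)&(abs(Y)<.2),"pan")
rect((Z>.050)&(Z<.08)&(X>.36)&(X<.65)&(Y<-.2)&(Y>-.53),"carton")
red=((hsv[...,0]<6)|(hsv[...,0]>174))&(hsv[...,1]>150)&(X>.4)&(X<.5)&(abs(Y+.05)<.05)
rect(red,"red"); rect(red&(Z>.085),"redtop")
u,v=np.nonzero(red)[1].mean(),np.nonzero(red)[0].mean(); print(u,v,onz(c,u,v,.09))
mat=(X>.36)&(X<.66)&(Y>.2)&(Y<.46)
m=(mat&(Z>.035)&(Z<.075)).astype(np.uint8)
n,l,st,ce=cv2.connectedComponentsWithStats(m)
for i in range(1,n):
    if st[i,4]>20:
        rect(l==i,"bar")
        # endpoints via fitted axis
        q=P[l==i];a=q[:,:2];mu=a.mean(0);d=np.linalg.svd(a-mu)[2][0];t=(a-mu)@d
        print("   ends",(mu+d*t.min()).round(3),(mu+d*t.max()).round(3),"yaw",np.degrees(np.arctan2(d[1],d[0])).round(1))
```

```text
pan 5006 [604.9  14.7] [220.7 300.6] 0.23 z 0.0701
carton 837 [ 501.  -355.9] [275.6 228.7] 83.46 z 0.0605
red 97 [442.9 -57.8] [32.5 40.7] 1.7 z 0.068
redtop 37 [442.6 -56.8] [35.2 12.3] 45.75 z 0.0955
288.4226804123711 237.64948453608247 [ 0.44249954 -0.05405751  0.09      ]
bar 197 [572.8 326.3] [156.8  18.5] 88.9 z 0.0524
   ends [0.573 0.405] [0.574 0.248] yaw -89.7
bar 196 [496.8 358.3] [156.8  18.4] 89.49 z 0.0532
   ends [0.499 0.437] [0.495 0.28 ] yaw -91.7
bar 192 [414.9 360.3] [157.6  16.5] 77.88 z 0.0533
   ends [0.398 0.283] [0.432 0.437] yaw 77.5
```

Three handles; the knob is at (0.4425, -0.0565), with its bar at 45° left (off). I'm moving above the knob.

Emit:
step_arm --motion '[[[0,0,7,12,-33,0,87],[0,0,14,26,-71,0,80],[0,0,21,40,-110,0,70],[0,0,28,54,-148,0,60],[0,0,35,68,-186,0,50],[0,0,42,82,-224,0,50],[0,0,49,97,-263,0,50],[0,0,56,111,-301,0,50],[0,0,60,125,-340,0,50],[0,0,64.5,139,-378,0,50],[0,0,64.5,153,-416,0,50],[0,0,64.5,167,-454,0,50]]]'

```text
time_s: 1.25
position: [0.3622, 0.1627, 0.405]
tcp_rot: [[0.001, -0.702, -0.712], [0.0, -0.712, 0.702], [-1.0, -0.001, -0.0]]
force: [0.6, 0.5, 0.5]
opening: 0.575
```

Emit:
step_arm --motion '[[[0,0,0,14,-38,-5,50],[0,0,0,28,-76,-15,50],[0,0,0,42,-114,-30,50],[0,0,0,56,-152,-50,50],[0,0,0,66,-180,-65,50],[0,0,0,70.5,-192,-75,50],[0,0,0,70.5,-192,-75,50]]]'

```text
time_s: 1.83
position: [0.4337, -0.0304, 0.3282]
tcp_rot: [[-0.002, -0.706, -0.708], [0.0, -0.708, 0.706], [-1.0, 0.001, 0.001]]
force: [-1.1, -0.0, 0.1]
opening: 0.578
```

Run:
```python
from h import *
s=bot.read_state();print(s["time_s"],s["position"],s["tcp_rot"].round(4),s["joint_positions"].round(1),s["opening"])
c=bot.capture("wrist");cv2.imwrite("pics/w1.png",c["frame"][:,:,::-1])
```

```text
1.8333 [ 0.43370237 -0.03036608  0.32815673] [[-1.600e-03 -7.065e-01 -7.077e-01]
 [ 3.000e-04 -7.077e-01  7.065e-01]
 [-1.000e+00  9.000e-04  1.400e-03]] [ -18.8   23.4  113.1   -0.    43.6 -153.8] 0.5780096984936551
```

View pics/w1.png

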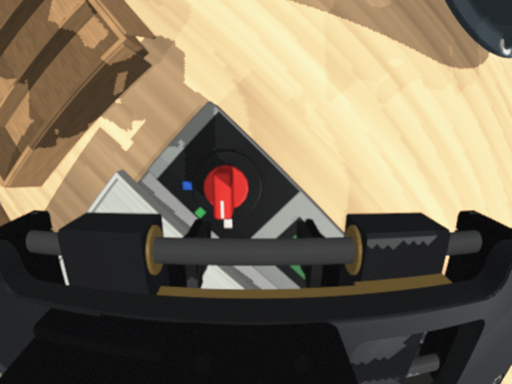

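The wrist view shows the red knob at (226,188), pointer to the white mark at (228,223), with green at (200,212) and blue at (187,185).

Run:
```python
from h import *
c=bot.capture("wrist");P=pts(c,True);f=c["frame"];hsv=cv2.cvtColor(f,cv2.COLOR_RGB2HSV)
red=((hsv[...,0]<8)|(hsv[...,0]>172))&(hsv[...,1]>140)&(P[...,2]>.03)&(P[...,2]<.12)
red[:100]=0
for lo,hi in((.05,.08),(.085,.11)):
    q=P[red&(P[...,2]>lo)&(P[...,2]<hi)];r=cv2.minAreaRect((q[:,:2]*1000).astype(np.float32));print(len(q),r,np.median(q[:,2]))
s=bot.read_state();print(s["position"])
# console / scale yaw via pan edge not needed
```

```text
871 ((445.77508544921875, -52.00006866455078), (47.54829788208008, 40.20426940917969), 62.88983154296875) 0.06663818042889841
835 ((442.79443359375, -55.99327850341797), (35.4840202331543, 14.42544174194336), 45.29328155517578) 0.09632967700899833
[ 0.43217881 -0.02754617  0.32943185]
```

Emit:
step_arm --motion '[[[0,0,0,0,0,0,50],[0,0,0,0,0,0,50]]]'

```text
time_s: 2.1
position: [0.432, -0.0263, 0.3304]
tcp_rot: [[0.0, -0.702, -0.712], [0.0, -0.712, 0.702], [-1.0, -0.0, -0.0]]
force: [0.2, -0.1, 0.3]
opening: 0.572
```

Emit:
step_arm --motion '[[[0,0,0,10.8,-29.7,0,50],[0,0,0,10.8,-29.7,-35,50],[0,0,0,10.8,-29.7,-60,50],[0,0,0,10.8,-29.7,-72,50],[0,0,0,10.8,-29.7,-77,50],[0,0,0,10.8,-29.7,-77,50]]]'

```text
time_s: 2.6
position: [0.4431, -0.0564, 0.2524]
tcp_rot: [[-0.002, -0.702, -0.712], [0.001, -0.712, 0.702], [-1.0, 0.001, 0.002]]
force: [-0.9, -0.6, 0.9]
opening: 0.575
```

Emit:
step_arm --motion '[[[0,0,0,0,0,0,20],[0,0,0,0,0,0,8],[0,0,0,0,0,0,8],[0,0,0,0,0,0,8],[0,0,0,0,0,0,8]]]'

```text
time_s: 3.02
position: [0.4436, -0.0575, 0.2534]
tcp_rot: [[0.001, -0.703, -0.711], [-0.001, -0.711, 0.703], [-1.0, -0.001, -0.001]]
force: [-0.5, -0.2, 0.2]
opening: 0.282
```

Emit:
step_arm --motion '[[[0,0,0,0,0,0,8],[0,0,0,0,0,0,8],[0,0,0,0,0,0,8],[0,0,0,0,0,0,8]]]'

```text
time_s: 3.35
position: [0.4422, -0.0565, 0.2529]
tcp_rot: [[-0.004, -0.704, -0.711], [0.002, -0.711, 0.704], [-1.0, 0.001, 0.004]]
force: [-1.9, 4.7, 5.5]
opening: 0.166
```

Emit:
step_arm --motion '[[[0,0,-4,0,0,0,8],[0,0,-8,0,0,0,8],[0,0,-14,0,0,0,8],[0,0,-20,0,0,0,8],[0,0,-26,0,0,0,8],[0,0,-32,0,0,0,8],[0,0,-38,0,0,0,8],[0,0,-43,0,0,0,8],[0,0,-46,0,0,0,8],[0,0,-46,0,0,0,8],[0,0,-46,0,0,0,8]]]'

```text
time_s: 4.27
position: [0.442, -0.056, 0.2528]
tcp_rot: [[-0.004, -1.0, 0.013], [0.003, 0.013, 1.0], [-1.0, 0.004, 0.003]]
force: [-0.6, 8.0, 5.6]
opening: 0.16
```

Emit:
step_arm --motion '[[[0,0,0,0,0,0,40],[0,0,0,0,0,0,50],[0,0,0,0,0,0,50],[0,0,0,0,0,30,50],[0,0,0,0,0,70,50],[0,0,0,-10,10,100,50],[0,0,0,-10,20,100,50],[0,0,0,-10,20,100,50]]]'

```text
time_s: 4.93
position: [0.4333, -0.0368, 0.3543]
tcp_rot: [[0.004, -1.0, 0.011], [-0.001, 0.011, 1.0], [-1.0, -0.004, -0.001]]
force: [-0.7, 0.4, -0.0]
opening: 0.565
```

Run:
```python
from h import *
s=bot.read_state();print(s["time_s"],s["position"],s["joint_positions"].round(1),s["opening"])
c=bot.capture("wrist");cv2.imwrite("pics/w2.png",c["frame"][:,:,::-1])
```

```text
4.9333 [ 0.43334095 -0.03677356  0.354334  ] [ -19.6   20.5  111.6    0.    47.6 -109. ] 0.5651555672616215
```

View pics/w2.png

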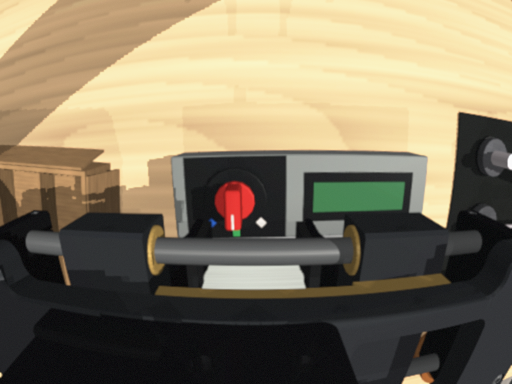

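The selector now points at green (236,232). Next, an overview of the mat.

Emit:
step_arm --motion '[[[0,0,-7,4,20,10,50],[0,0,-14,8,45,20,50],[0,0,-21,14,75,26,50],[0,0,-28,20,105,26,50],[0,0,-35,26,135,26,50],[0,0,-42,32,165,26,50],[0,0,-49,38,195,26,50],[0,0,-56,44,225,26,50],[0,0,-63,50,250,26,50],[0,0,-70,55,270,26,50],[0,0,-77,57,282,26,50],[0,0,-84,57,287,26,50]]]'

```text
time_s: 5.98
position: [0.4913, 0.251, 0.3766]
tcp_rot: [[-0.002, -0.103, 0.995], [-0.0, 0.995, 0.103], [-1.0, -0.0, -0.002]]
force: [-0.4, -0.7, -0.4]
opening: 0.578
```

Emit:
step_arm --motion '[[[0,0,-6,0,0,0,50],[0,0,-6,0,0,0,50],[0,0,-6,0,0,0,50]]]'

```text
time_s: 6.23
position: [0.4907, 0.2492, 0.377]
tcp_rot: [[-0.003, -0.005, 1.0], [-0.001, 1.0, 0.005], [-1.0, -0.001, -0.003]]
force: [-0.7, 0.6, 0.3]
opening: 0.577
```

```bash
cat >> h.py <<'E'
def bars(P,mask,base):
    """fit lever bars: points near bar top (base+.052). returns balance points from tip end"""
    m=(mask&(P[...,2]>base+.037)&(P[...,2]<base+.065)).astype(np.uint8)
    n,l,st,ce=cv2.connectedComponentsWithStats(m); out=[]
    for i in range(1,n):
        if st[i,4]<60: continue
        q=P[l==i][:,:2]; r=cv2.minAreaRect((q*1000).astype(np.float32))
        mu=np.array(r[0])/1000;d=np.linalg.svd(q-q.mean(0),full_matrices=False)[2][0];
        out.append((l==i,mu,d,r))
    return out
E
python3 - <<'E'
from h import *
s=bot.read_state();print(s["time_s"],s["position"],s["joint_positions"].round(1),s["opening"])
c=bot.capture("wrist");cv2.imwrite("pics/w3.png",c["frame"][:,:,::-1]);P=pts(c,True)
X,Y=P[...,0],P[...,1]; m=(X>.33)&(X<.66)&(Y>.2)&(Y<.48);m[212:]=0
for k,mu,d,r in bars(P,m,.003): print(k.sum(),mu.round(4),np.degrees(np.arctan2(d[1],d[0])).round(2),np.round(r[1],1),np.median(P[k][:,2]).round(4))
E
```

```text
6.2333 [0.49066232 0.24923021 0.37702345] [15.3 26.5 94.5 -0.  59.1 15. ] 0.5773261963693932
2299 [0.496 0.362] -91.4 [158.9  18.6] 0.0544
2181 [0.4159 0.3626] -102.73 [158.5  19.9] 0.0542
2194 [0.5717 0.3302] -89.53 [159.1  20.4] 0.0543
```

View pics/w3.png

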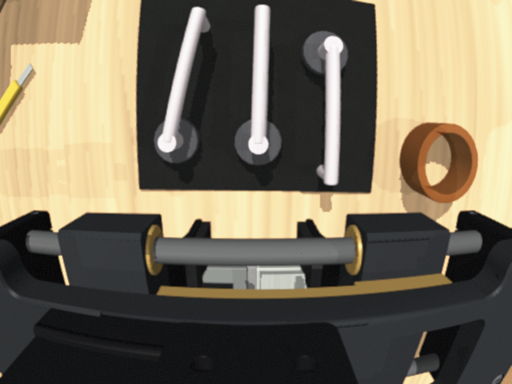

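Wrist view: three handles on the mat, roses at (175,142), (258,143) and (325,52); the tape roll is at (438,160). I'm taking the left one (handle 3) first.

Emit:
step_arm --motion '[[[0,0,-6,-25,22,0,50],[0,0,-13,-55,49,-15,50],[0,0,-13,-83,74,-40,50],[0,0,-13,-83.5,74,-75,50],[0,0,-13,-83.5,74,-105,50],[0,0,-13,-83.5,74,-120,50],[0,0,-13,-83.5,74,-120,50]]]'

```text
time_s: 6.87
position: [0.4057, 0.3227, 0.2552]
tcp_rot: [[-0.007, 0.221, 0.975], [-0.004, 0.975, -0.221], [-1.0, -0.005, -0.006]]
force: [-0.5, 0.3, -0.3]
opening: 0.577
```

Run:
```python
from h import *
s=bot.read_state();print(s["time_s"],s["position"],s["tcp_rot"].round(3))
c=bot.capture("wrist");cv2.imwrite("pics/w4.png",c["frame"][:,:,::-1])
```

```text
6.8667 [0.40569974 0.32272458 0.25522908] [[-0.007  0.221  0.975]
 [-0.004  0.975 -0.221]
 [-1.    -0.005 -0.006]]
```

View pics/w4.png

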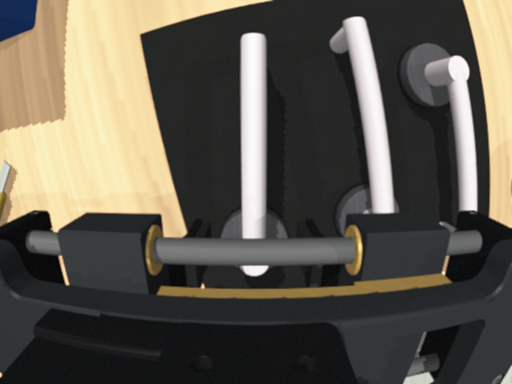

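The lever is vertical and centred between the fingers (column 254). I'm descending and gripping.

Emit:
step_arm --motion '[[[0,0,0,0,0,-20,50],[0,0,0,0,0,-36,45],[0,0,0,0,0,-43,35],[0,0,0,0,0,-44,25],[0,0,0,0,0,-44,8],[0,0,0,0,0,-44,8],[0,0,0,0,0,-44,8],[0,0,0,0,0,-44,8],[0,0,0,0,0,-44,8],[0,0,0,0,0,-44,8]]]'

```text
time_s: 7.75
position: [0.4063, 0.3237, 0.2156]
tcp_rot: [[-0.001, 0.222, 0.975], [0.0, 0.975, -0.222], [-1.0, 0.0, -0.001]]
force: [-3.9, 1.5, 6.9]
opening: 0.173
```

Emit:
step_arm --motion '[[[0,0,0,0,0,0,8],[0,0,0,0,0,4,8],[0,0,0,0,0,12,8],[0,0,0,0,0,20,8],[0,0,0,0,0,25,8],[0,0,0,0,0,25,8],[0,0,0,0,0,25,8]]]'

```text
time_s: 8.33
position: [0.4072, 0.3235, 0.2402]
tcp_rot: [[0.001, 0.223, 0.975], [0.0, 0.975, -0.223], [-1.0, 0.001, 0.001]]
force: [0.1, 0.0, -4.4]
opening: 0.172
```

Run:
```python
from h import *
s=bot.read_state();print(s["time_s"],s["position"],s["tcp_rot"].round(3),s["moment"],s["force"],s["opening"])
c=bot.capture("wrist");cv2.imwrite("pics/w5.png",c["frame"][:,:,::-1]);P=pts(c,True)
# slope of bar along its length
m=np.zeros(P.shape[:2],bool);m[20:210,240:270]=1
m&=(P[...,2]>.05)&(P[...,2]<.12)
q=P[m]; t=q[:,1]; b=np.percentile(t,[5,95])
for lo in np.linspace(b[0],b[1],6)[:-1]:
    k=(t>lo)&(t<lo+.02); print(lo.round(3),np.percentile(q[k][:,2],95).round(4))
```

```text
8.3333 [0.40718467 0.32352656 0.24024949] [[ 0.001  0.223  0.975]
 [ 0.     0.975 -0.223]
 [-1.     0.001  0.001]] [-0.06018049  0.07006229 -0.04228701] [ 0.09253319  0.03472074 -4.39672274] 0.1724723553733492
0.35 0.0812
0.366 0.0811
0.383 0.0811
0.399 0.081
0.415 0.081
```

View pics/w5.png

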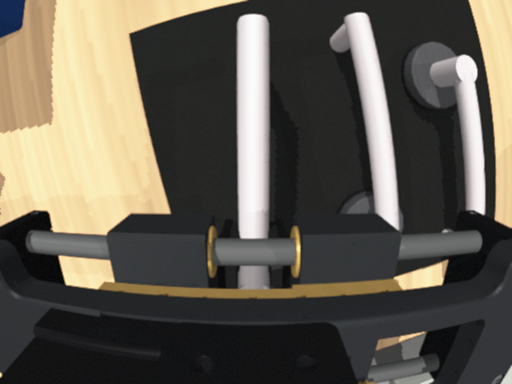

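The bar is level (top at 81 mm along its whole length). Carrying it to the pan.

Emit:
step_arm --motion '[[[0,0,0,0,0,8,8],[0,0,0,0,0,25,8],[0,0,0,0,0,48,8],[0,0,-2,4,-10,72,8],[0,0,-6,11,-28,95,8],[0,0,-11,21,-52,115,8],[0,0,-16,33,-80,130,8],[0,0,-22,46,-111,138,8],[0,0,-28,60,-144,140,8],[0,0,-34,74,-178,140,8],[0,0,-40,88,-212,140,8],[0,0,-46,102,-246,140,8]]]'

```text
time_s: 9.38
position: [0.5087, 0.0759, 0.38]
tcp_rot: [[-0.001, 0.859, 0.513], [0.0, 0.513, -0.859], [-1.0, -0.001, -0.0]]
force: [1.2, -0.5, -5.2]
opening: 0.172
```

Emit:
step_arm --motion '[[[0,0,-6,14,-34,0,8],[0,0,-12,27,-65,0,8],[0,0,-18,39,-93,0,8],[0,0,-23,49,-117,0,8],[0,0,-27,56,-135,0,8],[0,0,-30,61,-147,0,8],[0,0,-31,63.5,-152.5,0,8],[0,0,-31,63.5,-152.5,0,8],[0,0,-31,63.5,-152.5,0,8]]]'

```text
time_s: 10.13
position: [0.5718, -0.0746, 0.3794]
tcp_rot: [[-0.002, 1.0, 0.003], [0.001, 0.003, -1.0], [-1.0, -0.002, -0.001]]
force: [0.3, -0.3, -4.4]
opening: 0.176
```

Run:
```python
from h import *
s=bot.read_state();print(s["time_s"],s["position"],s["tcp_rot"].round(3),s["moment"],s["force"],s["opening"],s["joint_positions"].round(1))
c=bot.capture("wrist");cv2.imwrite("pics/w6.png",c["frame"][:,:,::-1])
```

```text
10.1333 [ 0.57182478 -0.07455726  0.37942583] [[-0.002  1.     0.003]
 [ 0.001  0.003 -1.   ]
 [-1.    -0.002 -0.001]] [-0.01515932  0.21922421  0.04606155] [ 0.32994998 -0.26478332 -4.40280715] 0.17592863987023546 [-18.5  28.3  90.7   0.   61.2  71.3]
```

View pics/w6.png

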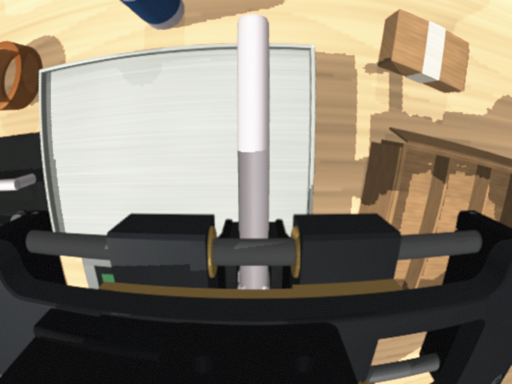

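Over the pan, level, within the right-hand third of it. Lowering gently.

Emit:
step_arm --motion '[[[0,0,0,0,0,-10,8],[0,0,0,0,0,-30,8],[0,0,0,0,0,-55,8],[0,0,0,0,0,-75,8],[0,0,0,0,0,-86,8],[0,0,0,0,0,-91,8],[0,0,0,0,0,-93,8],[0,0,0,0,0,-94,8],[0,0,0,0,0,-95,8],[0,0,0,0,0,-96,8],[0,0,0,0,0,-96,8]]]'

```text
time_s: 11.1
position: [0.5727, -0.0751, 0.2845]
tcp_rot: [[0.002, 1.0, 0.002], [-0.001, 0.002, -1.0], [-1.0, 0.002, 0.001]]
force: [0.8, -0.3, -4.5]
opening: 0.176
```

Emit:
step_arm --motion '[[[0,0,0,0,0,-0.5,8],[0,0,0,0,0,-1,8],[0,0,0,0,0,-1.5,8],[0,0,0,0,0,-2,8],[0,0,0,0,0,-2,8]]]'

```text
time_s: 11.52
position: [0.5725, -0.0749, 0.2826]
tcp_rot: [[0.001, 1.0, 0.002], [0.0, 0.002, -1.0], [-1.0, 0.001, -0.0]]
force: [-0.9, 2.9, 1.9]
opening: 0.175
```

Contact (the force went from −4.5 to +1.9 N). Opening and rising.

Emit:
step_arm --motion '[[[0,0,0,0,0,0,20],[0,0,0,0,0,0,35],[0,0,0,0,0,0,50],[0,0,0,0,0,0,50],[0,0,0,0,0,0,50],[0,0,0,0,0,20,50],[0,0,0,0,0,50,50],[0,0,0,0,0,80,50],[0,0,6,0,10,96,50],[0,0,13,-5,35,96,50],[0,0,20,-10,70,96,50]]]'

```text
time_s: 12.43
position: [0.5635, -0.0065, 0.3796]
tcp_rot: [[0.006, 0.938, 0.346], [-0.002, 0.346, -0.938], [-1.0, 0.004, 0.004]]
force: [-0.3, 0.4, -0.6]
opening: 0.575
```

Emit:
step_arm --motion '[[[0,0,7,-7,36,0,50],[0,0,14,-14,72,0,50],[0,0,21,-21,108,0,50],[0,0,28,-28,144,0,50],[0,0,35,-35,180,0,50],[0,0,42,-42,210,0,50],[0,0,49,-50,232,0,50],[0,0,56,-60,250,0,50],[0,0,63,-68,256,0,50],[0,0,68.5,-68,256,0,50],[0,0,68.5,-68,256,0,50]]]'

```text
time_s: 13.35
position: [0.4938, 0.2518, 0.3777]
tcp_rot: [[0.0, 0.02, 1.0], [-0.0, 1.0, -0.02], [-1.0, -0.0, 0.0]]
force: [0.5, 0.5, 0.8]
opening: 0.576
```

Run:
```python
from h import *
s=bot.read_state();print(s["time_s"],s["position"],s["tcp_rot"].round(3),s["joint_positions"].round(1),s["opening"])
c=bot.capture("wrist");cv2.imwrite("pics/w7.png",c["frame"][:,:,::-1]);P=pts(c,True)
X,Y=P[...,0],P[...,1]; m=(X>.33)&(X<.66)&(Y>.2)&(Y<.48);m[212:]=0
for k,mu,d,r in bars(P,m,.003): print(k.sum(),mu.round(4),np.degrees(np.arctan2(d[1],d[0])).round(2),np.round(r[1],1),np.median(P[k][:,2]).round(4))
c=bot.capture("top");cv2.imwrite("pics/t7.png",cv2.resize(c["frame"][130:275,130:420,::-1],None,fx=2.75,fy=2.75,interpolation=cv2.INTER_CUBIC))
```

```text
13.35 [0.49384718 0.25175921 0.3777247 ] [[ 0.    0.02  1.  ]
 [-0.    1.   -0.02]
 [-1.   -0.    0.  ]] [15.5 26.8 94.  -0.  59.3 16.6] 0.576069802145664
2289 [0.4962 0.3617] -91.44 [158.9  18.5] 0.0544
2186 [0.5744 0.3296] -89.41 [ 20.2 158.5] 0.0543
```

View pics/w7.png

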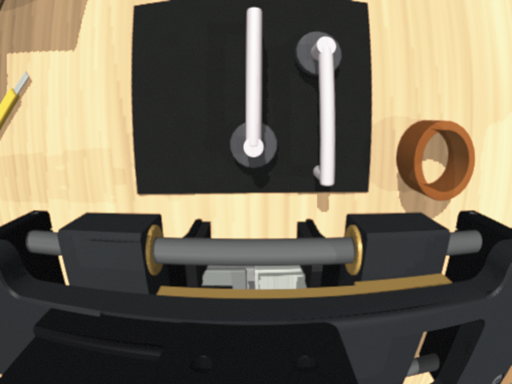

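View pics/t7.png

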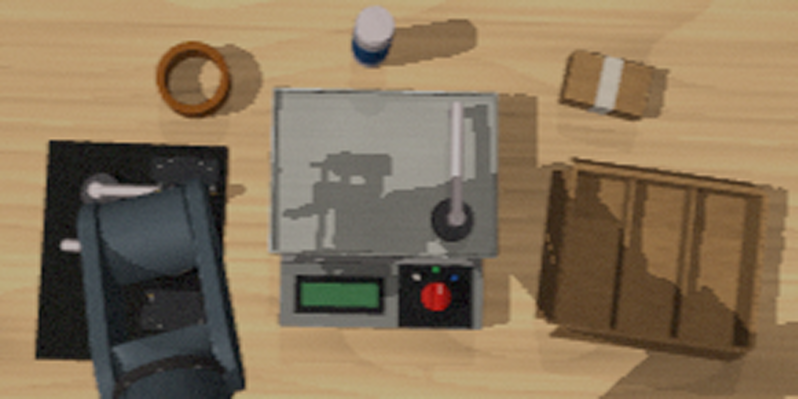

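Handle 3 lies flat on the pan at (455,165) in the crop. The other two handles have not moved. Next is the middle one.

Emit:
step_arm --motion '[[[0,0,0,0.5,25,-20,50],[0,0,0,1.4,55,-50,50],[0,0,0,1.4,70,-85,50],[0,0,0,1.4,70,-120,50],[0,0,0,1.4,70,-148,50],[0,0,0,1.4,70,-160,50],[0,0,0,1.4,70,-164,40],[0,0,0,1.4,70,-165,30],[0,0,0,1.4,70,-165,20],[0,0,0,1.4,70,-165,8],[0,0,0,1.4,70,-165,8],[0,0,0,1.4,70,-165,8]]]'

```text
time_s: 14.45
position: [0.4961, 0.3211, 0.2143]
tcp_rot: [[0.002, 0.024, 1.0], [0.001, 1.0, -0.024], [-1.0, 0.001, 0.002]]
force: [-3.8, 1.4, 3.2]
opening: 0.204
```

Emit:
step_arm --motion '[[[0,0,0,0,0,0,8],[0,0,0,0,0,0,8],[0,0,0,0,0,0,8],[0,0,0,0,0,0,8]]]'

```text
time_s: 14.78
position: [0.4952, 0.3211, 0.2139]
tcp_rot: [[-0.001, 0.024, 1.0], [0.0, 1.0, -0.024], [-1.0, 0.0, -0.001]]
force: [-3.7, 0.0, 6.4]
opening: 0.173
```

Emit:
step_arm --motion '[[[0,0,0,0,0,4,8],[0,0,0,0,0,12,8],[0,0,0,0,0,25,8],[0,0,0,0,0,45,8],[0,0,0,0,0,70,8],[0,0,-2,0,0,95,8],[0,0,-6,2,-8,120,8],[0,0,-12,6,-24,142,8],[0,0,-18,12,-46,158,8],[0,0,-24,19,-74,165,8],[0,0,-30,26,-104,166,8],[0,0,-36,34,-135,166,8]]]'

```text
time_s: 15.78
position: [0.5295, 0.1851, 0.3797]
tcp_rot: [[0.001, 0.61, 0.792], [-0.0, 0.792, -0.61], [-1.0, 0.001, 0.001]]
force: [0.9, -0.4, -6.3]
opening: 0.17
```

Emit:
step_arm --motion '[[[0,0,-6,8,-31,0,8],[0,0,-12,16,-62,0,8],[0,0,-18,23,-91,0,8],[0,0,-24,29,-117,0,8],[0,0,-30,35,-139,0,8],[0,0,-36,39,-156,0,8],[0,0,-42,42,-167,0,8],[0,0,-48,43.3,-171,0,8],[0,0,-52.5,43.3,-171,0,8],[0,0,-52.5,43.3,-171,0,8],[0,0,-52.5,43.3,-171,0,8]]]'

```text
time_s: 16.7
position: [0.5727, 0.015, 0.3784]
tcp_rot: [[-0.001, 1.0, 0.004], [0.0, 0.004, -1.0], [-1.0, -0.001, -0.0]]
force: [-0.3, 0.8, -5.0]
opening: 0.173
```

Run:
```python
from h import *
s=bot.read_state();print(s["time_s"],s["position"],s["tcp_rot"].round(3),s["force"],s["opening"],s["joint_positions"].round(1))
c=bot.capture("wrist");cv2.imwrite("pics/w8.png",c["frame"][:,:,::-1])
```

```text
16.7 [0.57270561 0.01495579 0.37841558] [[-0.001  1.     0.004]
 [ 0.     0.004 -1.   ]
 [-1.    -0.001 -0.   ]] [-0.31083221  0.77227828 -4.95496521] 0.17267694979264206 [-9.7 28.1 91.3 -0.  60.7 80.1]
```

View pics/w8.png

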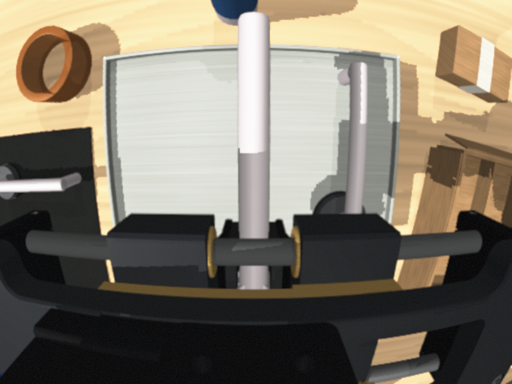

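Held level over the pan's middle. Lowering.

Emit:
step_arm --motion '[[[0,0,0,0,0,-10,8],[0,0,0,0,0,-30,8],[0,0,0,0,0,-55,8],[0,0,0,0,0,-75,8],[0,0,0,0,0,-86,8],[0,0,0,0,0,-91,8],[0,0,0,0,0,-93,8],[0,0,0,0,0,-94,8],[0,0,0,0,0,-95,8],[0,0,0,0,0,-96,8],[0,0,0,0,0,-96.5,8],[0,0,0,0,0,-96.5,8]]]'

```text
time_s: 17.75
position: [0.5733, 0.015, 0.2828]
tcp_rot: [[0.001, 1.0, 0.002], [-0.0, 0.002, -1.0], [-1.0, 0.001, 0.0]]
force: [0.4, 0.8, -5.1]
opening: 0.17
```

Emit:
step_arm --motion '[[[0,0,0,0,0,-0.5,8],[0,0,0,0,0,-1,8],[0,0,0,0,0,-1,8]]]'

```text
time_s: 18.0
position: [0.5731, 0.015, 0.2813]
tcp_rot: [[0.0, 1.0, 0.002], [-0.0, 0.002, -1.0], [-1.0, 0.0, 0.0]]
force: [-0.1, 0.1, -6.1]
opening: 0.171
```

Emit:
step_arm --motion '[[[0,0,0,0,0,-0.5,8],[0,0,0,0,0,-1,8],[0,0,0,0,0,-1,8]]]'

```text
time_s: 18.25
position: [0.5731, 0.0152, 0.2809]
tcp_rot: [[0.0, 1.0, 0.002], [0.0, 0.002, -1.0], [-1.0, 0.0, -0.0]]
force: [-1.9, 1.0, 2.3]
opening: 0.171
```

Contact. Releasing and going back for the last one.

Emit:
step_arm --motion '[[[0,0,0,0,0,0,20],[0,0,0,0,0,0,35],[0,0,0,0,0,0,50],[0,0,0,0,0,0,50],[0,0,0,0,0,0,50],[0,0,0,0,0,20,50],[0,0,0,0,0,50,50],[0,0,0,0,0,80,50],[0,0,6,0,10,96,50],[0,0,13,0,35,96,50],[0,0,20,0,65,96,50]]]'

```text
time_s: 19.17
position: [0.5739, 0.0792, 0.3782]
tcp_rot: [[0.005, 0.938, 0.347], [-0.001, 0.347, -0.938], [-1.0, 0.004, 0.002]]
force: [-0.6, 0.1, -0.7]
opening: 0.576
```

Emit:
step_arm --motion '[[[0,0,7,0,30,0,50],[0,0,14,0,60,0,50],[0,0,21,0,90,0,50],[0,0,28,0,120,0,50],[0,0,35,0,145,0,50],[0,0,42,0,165,0,50],[0,0,49,0,175,0,50],[0,0,56,0,178,0,50],[0,0,63,0,178,0,50],[0,0,70,0,178,0,50],[0,0,70,0,178,0,50]]]'

```text
time_s: 20.08
position: [0.5731, 0.2582, 0.3761]
tcp_rot: [[-0.0, -0.005, 1.0], [-0.0, 1.0, 0.005], [-1.0, -0.0, -0.0]]
force: [0.2, -0.5, -0.8]
opening: 0.575
```

Run:
```python
from h import *
s=bot.read_state();print(s["time_s"],s["position"],s["tcp_rot"].round(3),s["joint_positions"].round(1),s["opening"])
c=bot.capture("wrist");cv2.imwrite("pics/w9.png",c["frame"][:,:,::-1]);P=pts(c,True)
X,Y=P[...,0],P[...,1]; m=(X>.33)&(X<.66)&(Y>.2)&(Y<.48);m[212:]=0
for k,mu,d,r in bars(P,m,.003): print(k.sum(),mu.round(4),np.degrees(np.arctan2(d[1],d[0])).round(2),np.round(r[1],1),np.median(P[k][:,2]).round(4))
```

```text
20.0833 [0.5730559  0.25823786 0.37606863] [[-0.    -0.005  1.   ]
 [-0.     1.     0.005]
 [-1.    -0.    -0.   ]] [14.1 32.3 83.2 -0.  64.5 13.8] 0.5747134676718205
2398 [0.5727 0.3302] -89.26 [159.3  18.7] 0.0543
```

View pics/w9.png

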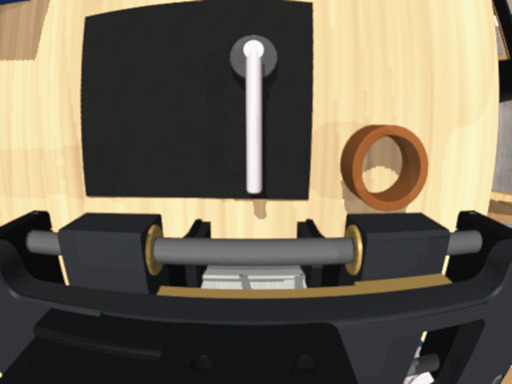

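Handle 1 is alone on the mat, rose at (254,57), tip at (254,190). Reaching for its balance point.

Emit:
step_arm --motion '[[[0,0,0.4,-0.5,30,-20,50],[0,0,0.4,-0.9,68,-45,50],[0,0,0.4,-0.9,100,-75,50],[0,0,0.4,-0.9,112,-110,50],[0,0,0.4,-0.9,112,-140,50],[0,0,0.4,-0.9,112,-156,50],[0,0,0.4,-0.9,112,-162,40],[0,0,0.4,-0.9,112,-163,30],[0,0,0.4,-0.9,112,-163,20],[0,0,0.4,-0.9,112,-163,8],[0,0,0.4,-0.9,112,-163,8],[0,0,0.4,-0.9,112,-163,8]]]'

```text
time_s: 21.13
position: [0.5729, 0.37, 0.2151]
tcp_rot: [[0.003, -0.008, 1.0], [0.001, 1.0, 0.008], [-1.0, 0.001, 0.003]]
force: [-1.0, -0.0, 1.1]
opening: 0.206
```

Emit:
step_arm --motion '[[[0,0,0,0,0,0,8],[0,0,0,0,0,0,8],[0,0,0,0,0,0,8],[0,0,0,0,0,0,8]]]'

```text
time_s: 21.47
position: [0.5722, 0.3701, 0.2148]
tcp_rot: [[0.001, -0.009, 1.0], [0.0, 1.0, 0.009], [-1.0, 0.0, 0.001]]
force: [-0.9, -0.6, 6.4]
opening: 0.173
```

Emit:
step_arm --motion '[[[0,0,0,0,0,4,8],[0,0,0,0,0,12,8],[0,0,0,0,0,25,8],[0,0,0,0,0,45,8],[0,0,0,0,0,70,8],[0,0,-3,0,0,95,8],[0,0,-8,2,-6,120,8],[0,0,-14,6,-20,142,8],[0,0,-20,11,-40,158,8],[0,0,-26,17,-64,165,8],[0,0,-32,23,-90,166,8],[0,0,-38,29,-116,166,8]]]'

```text
time_s: 22.47
position: [0.6012, 0.2532, 0.3812]
tcp_rot: [[0.003, 0.612, 0.791], [0.0, 0.791, -0.612], [-1.0, 0.002, 0.002]]
force: [0.5, -0.4, -5.4]
opening: 0.175
```

Emit:
step_arm --motion '[[[0,0,-6,6,-27,0,8],[0,0,-12,12,-54,0,8],[0,0,-18,18,-79,0,8],[0,0,-24,24,-102,0,8],[0,0,-30,29,-121,0,8],[0,0,-36,33,-136,0,8],[0,0,-42,35,-145,0,8],[0,0,-48,36.3,-149,0,8],[0,0,-52.5,36.3,-149,0,8],[0,0,-52.5,36.3,-149,0,8],[0,0,-52.5,36.3,-149,0,8]]]'

```text
time_s: 23.38
position: [0.6373, 0.1049, 0.3796]
tcp_rot: [[-0.0, 1.0, 0.002], [0.0, 0.002, -1.0], [-1.0, -0.0, -0.0]]
force: [-0.1, 0.3, -4.2]
opening: 0.171
```

Run:
```python
from h import *
s=bot.read_state();print(s["time_s"],s["position"],s["tcp_rot"].round(3),s["force"],s["opening"],s["joint_positions"].round(1))
c=bot.capture("wrist");cv2.imwrite("pics/w10.png",c["frame"][:,:,::-1])
```

```text
23.3833 [0.63731307 0.10491078 0.37962756] [[-0.     1.     0.002]
 [ 0.     0.002 -1.   ]
 [-1.    -0.    -0.   ]] [-0.09180793  0.26289936 -4.20098658] 0.17084765792548523 [-0.5 33.4 80.3  0.  66.3 89.3]
```

View pics/w10.png

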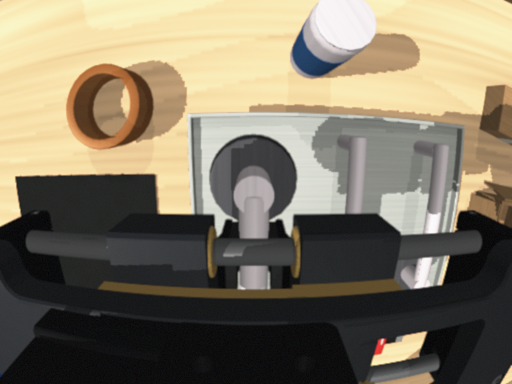

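Emit:
step_arm --motion '[[[0,0,0,0,0,-10,8],[0,0,0,0,0,-30,8],[0,0,0,0,0,-55,8],[0,0,0,0,0,-75,8],[0,0,0,0,0,-86,8],[0,0,0,0,0,-91,8],[0,0,0,0,0,-93,8],[0,0,0,0,0,-94,8],[0,0,0,0,0,-95,8],[0,0,0,0,0,-96,8],[0,0,0,0,0,-97,8],[0,0,0,0,0,-97,8]]]'

```text
time_s: 24.43
position: [0.6376, 0.105, 0.2828]
tcp_rot: [[0.001, 1.0, 0.001], [-0.0, 0.001, -1.0], [-1.0, 0.001, 0.0]]
force: [0.0, 0.5, -5.1]
opening: 0.173
```

Emit:
step_arm --motion '[[[0,0,0,0,0,-0.5,8],[0,0,0,0,0,-1,8],[0,0,0,0,0,-1,8]]]'

```text
time_s: 24.68
position: [0.6376, 0.1052, 0.2819]
tcp_rot: [[0.001, 1.0, 0.001], [0.0, 0.001, -1.0], [-1.0, 0.001, -0.0]]
force: [-0.8, 1.3, -1.0]
opening: 0.174
```

Emit:
step_arm --motion '[[[0,0,0,0,0,-0.6,8],[0,0,0,0,0,-0.6,15],[0,0,0,0,0,-0.6,30],[0,0,0,0,0,-0.6,50],[0,0,0,0,0,-0.6,50],[0,0,0,0,0,-0.6,50],[0,0,0,0,0,20,50],[0,0,0,0,0,50,50],[0,0,0,0,0,85,50],[0,0,0,0,0,110,50],[0,0,0,0,0,118,50]]]'

```text
time_s: 25.6
position: [0.6388, 0.1049, 0.4042]
tcp_rot: [[0.009, 1.0, 0.001], [-0.0, 0.001, -1.0], [-1.0, 0.009, 0.0]]
force: [-0.2, 1.2, 0.5]
opening: 0.574
```

Emit:
step_arm --motion '[[[0,0,-1,-15,-30,0,50],[0,0,-2,-30,-70,0,50],[0,0,-3,-50,-110,0,50],[0,0,-4,-75,-150,0,50],[0,0,-5,-100,-190,0,50],[0,0,-6,-125,-230,0,50],[0,0,-7,-150,-270,0,50],[0,0,-7,-175,-310,0,50],[0,0,-7,-195,-350,0,50],[0,0,-7,-205,-390,0,50],[0,0,-7,-210,-430,0,50],[0,0,-7,-210,-465,0,50]]]'

```text
time_s: 26.6
position: [0.4282, -0.3369, 0.3984]
tcp_rot: [[-0.002, 0.993, -0.122], [0.002, -0.122, -0.993], [-1.0, -0.002, -0.002]]
force: [1.9, -0.6, -0.3]
opening: 0.577
```

Emit:
step_arm --motion '[[[0,0,0,0,0,0,50],[0,0,0,0,0,0,50],[0,0,0,0,0,0,50]]]'

```text
time_s: 26.85
position: [0.4298, -0.3354, 0.3982]
tcp_rot: [[-0.002, 0.993, -0.122], [0.002, -0.122, -0.993], [-1.0, -0.002, -0.002]]
force: [0.6, 0.7, 0.1]
opening: 0.578
```

Run:
```python
from h import *
s=bot.read_state();print(s["time_s"],s["position"],s["tcp_rot"].round(3),s["opening"],s["joint_positions"].round(1))
c=bot.capture("wrist");cv2.imwrite("pics/w11.png",c["frame"][:,:,::-1]);P=pts(c,True);np.save("P11.npy",P)
X,Y,Z=P[...,0],P[...,1],P[...,2]
for lo,hi,n in((.056,.07,"walls"),(.035,.042,"parts")):
    m=(Z>lo)&(Z<hi)&(Y<-.17)&(X<.66);m[212:]=0
    q=P[m];r=cv2.minAreaRect((q[:,:2]*1000).astype(np.float32));print(n,m.sum(),r,np.median(q[:,2]))
c=bot.capture("top");P=pts(c);cv2.imwrite("pics/t11.png",cv2.resize(c["frame"][130:275,130:420,::-1],None,fx=2.75,fy=2.75,interpolation=cv2.INTER_CUBIC))
X,Y=P[...,0],P[...,1];m=(X>.45)&(X<.75)&(abs(Y)<.18)
for k,mu,d,r in bars(P,m,.070): print(k.sum(),mu.round(4),np.degrees(np.arctan2(d[1],d[0])).round(2),np.round(r[1],1),np.median(P[k][:,2]).round(4))
```

```text
26.85 [ 0.42976057 -0.33536542  0.39818726] [[-0.002  0.993 -0.122]
 [ 0.002 -0.122 -0.993]
 [-1.    -0.002 -0.002]] 0.5776073736441697 [-49.7  24.6  94.    0.   61.6  47.3]
walls 6450 ((503.9165954589844, -355.99993896484375), (271.076416015625, 218.36074829101562), 83.2162094116211) 0.06237556355691848
parts 2660 ((502.08209228515625, -355.521240234375), (254.19638061523438, 205.4667205810547), 83.45913696289062) 0.0386218963989923
214 [0.6156 0.0136] 179.95 [ 17.7 156.8] 0.1199
221 [ 0.6144 -0.0753] -179.6 [ 16.5 157. ] 0.1199
205 [0.5988 0.1028] 179.92 [ 15.7 155.7] 0.1197
```

View pics/w11.png

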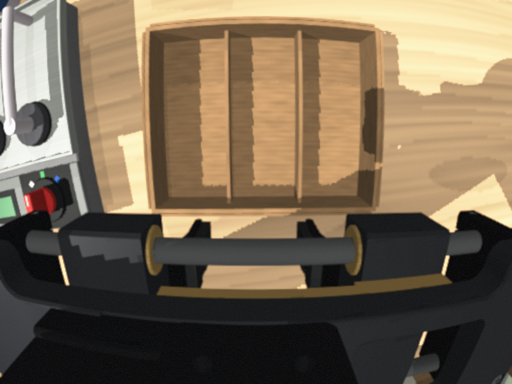

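View pics/t11.png

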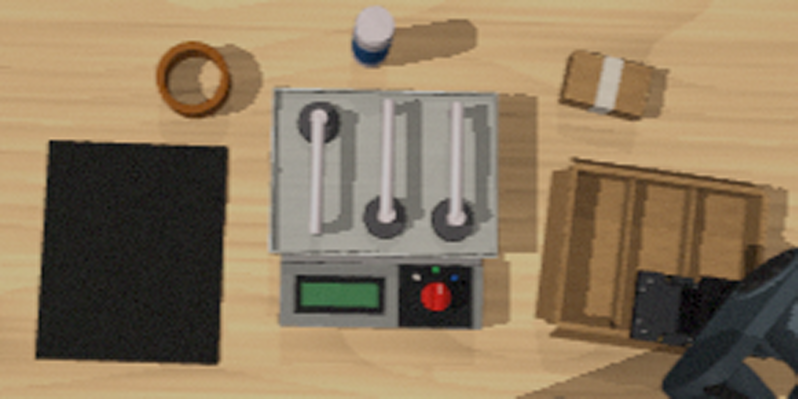

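All three handles lie flat on the pan and the selector is on green. The carton measures (0.502, −0.3555), yaw −6.6°. Waiting above the pan for the count, then a second look before grasping.

Emit:
step_arm --motion '[[[0,0,1,5,15,10,50],[0,0,2,15,45,20,50],[0,0,3,25,80,30,50],[0,0,4,35,115,40,50],[0,0,5,45,150,50,50],[0,0,6,55,185,50,50],[0,0,7,60,215,50,50],[0,0,7,60,240,50,50],[0,0,7,60,255,50,50],[0,0,7,60,260,50,50],[0,0,7,60,260,50,50],[0,0,7,60,260,50,50]]]'

```text
time_s: 27.95
position: [0.4902, -0.0751, 0.4493]
tcp_rot: [[0.0, 1.0, 0.002], [-0.001, 0.002, -1.0], [-1.0, 0.0, 0.001]]
force: [-0.4, 0.3, -0.5]
opening: 0.574
```

```bash
cat > look.py <<'E'
from h import *
import sys
s=bot.read_state();print(s["time_s"],s["position"].round(4),s["tcp_rot"].round(3).tolist(),s["opening"])
c=bot.capture("wrist");cv2.imwrite(f"pics/{sys.argv[1]}.png",c["frame"][:,:,::-1]);P=pts(c,True)
X,Y=P[...,0],P[...,1];m=(X>.48)&(X<.74)&(abs(Y)<.18);m[212:]=0
for k,mu,d,r in bars(P,m,.070): print(k.sum(),mu.round(4),np.degrees(np.arctan2(d[1],d[0])).round(2),np.round(r[1],1),np.median(P[k][:,2]).round(4))
E
python3 look.py w12
python3 - <<'E'
import numpy as np
P=np.load("P11.npy");X,Y,Z=P[...,0],P[...,1],P[...,2]
a=np.radians(-6.6);ex=np.array([np.cos(a),np.sin(a)]);ey=np.array([-ex[1],ex[0]])
d=P[...,:2]-np.array([.502,-.3555]);u=d@ex;v=d@ey
m=(Z>.034)&(Z<.042)&(abs(u)<.09);m[212:]=0
for s in(-1,1):
  k=m&(abs(v-s*.042)<.012)
  for b in(-.06,0,.06):
    j=k&(abs(u-b)<.03);print(s,b,np.median(v[j]).round(4),j.sum())
m=(Z>.057)&(Z<.066);m[212:]=0
for s in(-1,1):
  k=m&(abs(v-s*.1285)<.012)&(abs(u)<.08);print("wall y",s,np.median(v[k]).round(4))
  k=m&(abs(u-s*.1045)<.012)&(abs(v)<.1);print("wall x",s,np.median(u[k]).round(4),k.sum())
E
```

```text
27.95 [ 0.4902 -0.0751  0.4493] [[0.0, 1.0, 0.002], [-0.001, 0.002, -1.0], [-1.0, 0.0, 0.001]] 0.5737328152837506
2205 [ 0.6137 -0.0743] -179.78 [ 18.7 159.1] 0.1214
2054 [0.6149 0.0133] -179.94 [ 20.  158.8] 0.1213
1826 [0.5985 0.1051] -179.82 [ 20.  158.8] 0.121
-1 -0.06 -0.0415 188
-1 0 -0.0416 204
-1 0.06 -0.0416 206
1 -0.06 0.0417 194
1 0 0.0417 199
1 0.06 0.0421 191
wall y -1 -0.129
wall x -1 -0.1031 883
wall y 1 0.1292
wall x 1 0.105 1595
```

View pics/w12.png

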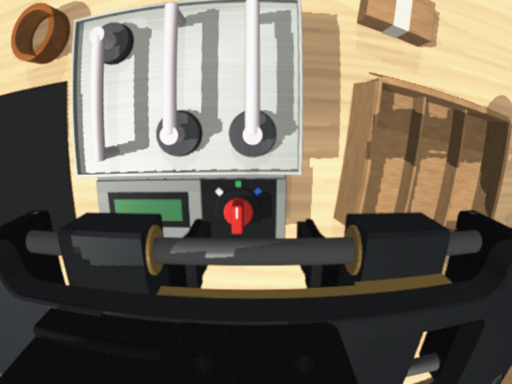

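All three are still where I laid them and have rested for more than 2 s. Picking the right-hand one.

Emit:
step_arm --motion '[[[0,0,0,10,0,0,50],[0,0,0,35,0,-15,50],[0,0,0,65,0,-40,50],[0,0,0,83,0,-75,50],[0,0,0,83,0,-110,50],[0,0,0,83,0,-140,50],[0,0,0,83,0,-158,50],[0,0,0,83,0,-166,45],[0,0,0,83,0,-168,35],[0,0,0,83,0,-168,25],[0,0,0,83,0,-168,8],[0,0,0,83,0,-168,8]]]'

```text
time_s: 29.0
position: [0.574, -0.076, 0.2829]
tcp_rot: [[0.003, 1.0, 0.0], [-0.001, 0.0, -1.0], [-1.0, 0.003, 0.001]]
force: [0.3, 0.7, -0.1]
opening: 0.299
```

Emit:
step_arm --motion '[[[0,0,0,0,0,0,8],[0,0,0,0,0,0,8],[0,0,0,0,0,0,8],[0,0,0,0,0,0,8],[0,0,0,0,0,0,8]]]'

```text
time_s: 29.42
position: [0.5737, -0.075, 0.2827]
tcp_rot: [[0.003, 1.0, 0.001], [0.0, 0.001, -1.0], [-1.0, 0.003, -0.0]]
force: [0.2, 4.0, 5.8]
opening: 0.173
```

Emit:
step_arm --motion '[[[0,0,0,0,0,4,8],[0,0,0,0,0,12,8],[0,0,0,0,0,25,8],[0,0,0,0,0,42,8],[0,0,0,-2,-6,60,8],[0,0,-1,-6,-20,76,8],[0,0,-2,-13,-41,88,8],[0,0,-3,-21,-67,95,8],[0,0,-4,-30,-97,97,8],[0,0,-5,-40,-129,97,8],[0,0,-6,-50,-161,97,8],[0,0,-6.6,-60,-193,97,8]]]'

```text
time_s: 30.42
position: [0.512, -0.2698, 0.378]
tcp_rot: [[-0.002, 0.993, -0.115], [0.0, -0.115, -0.993], [-1.0, -0.002, -0.0]]
force: [1.1, -1.1, -4.8]
opening: 0.173
```

Emit:
step_arm --motion '[[[0,0,0,-10,-32,0,8],[0,0,0,-20,-63,0,8],[0,0,0,-29,-92,0,8],[0,0,0,-37,-118,0,8],[0,0,0,-44,-140,0,8],[0,0,0,-49,-156,0,8],[0,0,0,-52,-165,0,8],[0,0,0,-53,-168,0,8],[0,0,0,-53,-168,0,8],[0,0,0,-53,-168,0,8]]]'

```text
time_s: 31.25
position: [0.4605, -0.4354, 0.3779]
tcp_rot: [[-0.001, 0.994, -0.114], [0.002, -0.114, -0.994], [-1.0, -0.001, -0.002]]
force: [-0.1, -0.2, -4.0]
opening: 0.174
```

```bash
python3 look.py w13
```

```text
31.25 [ 0.4605 -0.4354  0.3779] [[-0.001, 0.994, -0.114], [0.002, -0.114, -0.994], [-1.0, -0.001, -0.002]] 0.17391327302012646
```

View pics/w13.png

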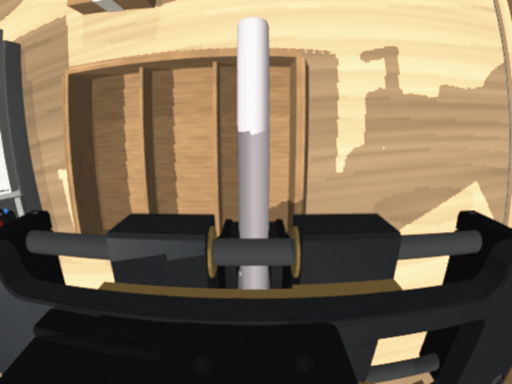

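Handle 3 is level over the outer lane and parallel to it. Lowering (contact expected after about 160 mm).

Emit:
step_arm --motion '[[[0,0,0,0,0,-10,8],[0,0,0,0,0,-30,8],[0,0,0,0,0,-58,8],[0,0,0,0,0,-86,8],[0,0,0,0,0,-112,8],[0,0,0,0,0,-133,8],[0,0,0,0,0,-147,8],[0,0,0,0,0,-153,8],[0,0,0,0,0,-155,8],[0,0,0,0,0,-156,8],[0,0,0,0,0,-157,8],[0,0,0,0,0,-158,8]]]'

```text
time_s: 32.3
position: [0.4607, -0.4369, 0.2215]
tcp_rot: [[0.002, 0.993, -0.114], [-0.002, -0.114, -0.993], [-1.0, 0.002, 0.002]]
force: [0.3, -0.4, -4.7]
opening: 0.177
```

Emit:
step_arm --motion '[[[0,0,0,0,0,-0.5,8],[0,0,0,0,0,-1,8],[0,0,0,0,0,-1,8]]]'

```text
time_s: 32.55
position: [0.4603, -0.4367, 0.2198]
tcp_rot: [[0.001, 0.993, -0.114], [-0.001, -0.114, -0.993], [-1.0, 0.001, 0.001]]
force: [-0.1, 0.6, -5.0]
opening: 0.176
```

Emit:
step_arm --motion '[[[0,0,0,0,0,-0.7,8],[0,0,0,0,0,-1.4,8],[0,0,0,0,0,-1.8,8],[0,0,0,0,0,-1.8,8]]]'

```text
time_s: 32.88
position: [0.4603, -0.4366, 0.2178]
tcp_rot: [[0.0, 0.993, -0.114], [-0.0, -0.114, -0.993], [-1.0, 0.0, 0.0]]
force: [-0.2, 1.5, -1.8]
opening: 0.172
```

Emit:
step_arm --motion '[[[0,0,0,0,0,-0.5,8],[0,0,0,0,0,-0.5,15],[0,0,0,0,0,-0.5,28],[0,0,0,0,0,-0.5,36],[0,0,0,0,0,-0.5,36],[0,0,0,0,0,5,36],[0,0,0,0,0,25,36],[0,0,0,0,0,60,36],[0,0,0,0,0,100,45],[0,0,0,0,10,140,50],[0,0,0,2,30,180,50],[0,0,0,4,60,210,50]]]'

```text
time_s: 33.88
position: [0.4642, -0.3809, 0.4286]
tcp_rot: [[0.004, 0.993, -0.117], [-0.006, -0.117, -0.993], [-1.0, 0.005, 0.006]]
force: [0.9, 0.3, -0.3]
opening: 0.558
```

Emit:
step_arm --motion '[[[0,0,1,2,30,10,50],[0,0,2,4,65,20,50],[0,0,3,6,105,22,50],[0,0,4,8,145,22,50],[0,0,5,10,185,22,50],[0,0,6,12,225,22,50],[0,0,6.6,16,265,22,50],[0,0,6.6,20,305,22,50],[0,0,6.6,25,340,22,50],[0,0,6.6,26,365,22,50],[0,0,6.6,26,372,22,50],[0,0,6.6,26,372,22,50]]]'

```text
time_s: 34.88
position: [0.4899, -0.0055, 0.4472]
tcp_rot: [[0.001, 1.0, 0.004], [-0.0, 0.004, -1.0], [-1.0, 0.001, 0.0]]
force: [-0.3, 0.2, -0.3]
opening: 0.575
```

```bash
python3 look.py w14
python3 - <<'E'
from h import *
c=bot.capture("top");cv2.imwrite("pics/t14.png",cv2.resize(c["frame"][130:275,130:420,::-1],None,fx=2.75,fy=2.75,interpolation=cv2.INTER_CUBIC))
E
```

```text
34.8833 [ 0.4899 -0.0055  0.4472] [[0.001, 1.0, 0.004], [-0.0, 0.004, -1.0], [-1.0, 0.001, 0.0]] 0.574897348334882
2178 [0.6148 0.014 ] -179.99 [ 19.6 157.2] 0.1213
2063 [0.5987 0.1048] -179.81 [ 20.2 158.9] 0.1212
```

View pics/w14.png

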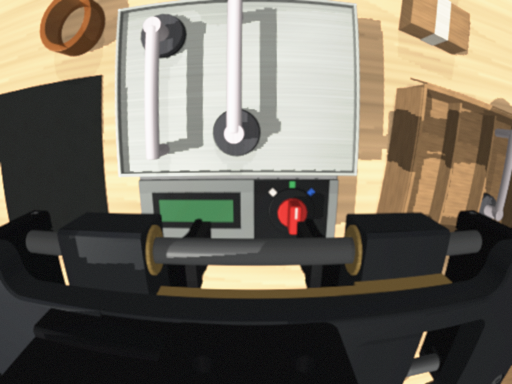

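View pics/t14.png

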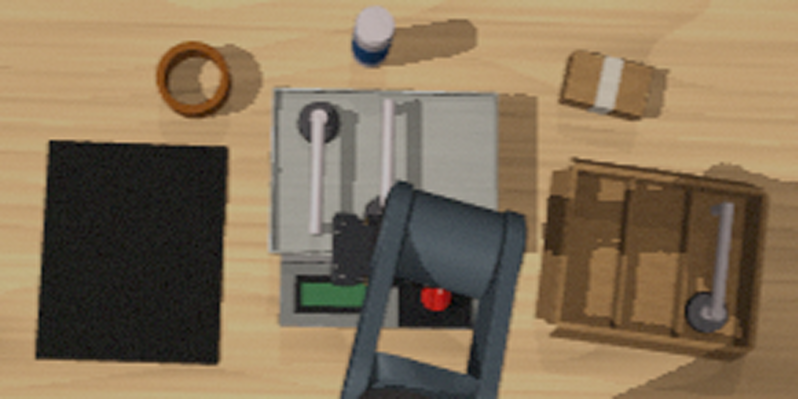

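Handle 3 lies in the outer lane. Now the middle handle.

Emit:
step_arm --motion '[[[0,0,0,10,4,0,50],[0,0,0,35,10,-15,50],[0,0,0,65,17,-40,50],[0,0,0,84,20,-75,50],[0,0,0,84,20,-110,50],[0,0,0,84,20,-140,50],[0,0,0,84,20,-157,50],[0,0,0,84,20,-164,45],[0,0,0,84,20,-166,35],[0,0,0,84,20,-166,25],[0,0,0,84,20,-166,8],[0,0,0,84,20,-166,8]]]'

```text
time_s: 35.98
position: [0.5748, 0.0124, 0.2824]
tcp_rot: [[0.004, 1.0, 0.0], [-0.001, 0.0, -1.0], [-1.0, 0.004, 0.001]]
force: [-0.1, -0.7, 1.0]
opening: 0.3
```

Emit:
step_arm --motion '[[[0,0,0,0,0,0,8],[0,0,0,0,0,0,8],[0,0,0,0,0,0,8],[0,0,0,0,0,0,8],[0,0,0,0,0,0,8]]]'

```text
time_s: 36.4
position: [0.5746, 0.0136, 0.2823]
tcp_rot: [[0.003, 1.0, 0.001], [0.001, 0.001, -1.0], [-1.0, 0.003, -0.001]]
force: [-0.1, 5.9, 7.5]
opening: 0.171
```

Emit:
step_arm --motion '[[[0,0,0,0,0,4,8],[0,0,0,0,0,12,8],[0,0,0,0,0,25,8],[0,0,0,0,0,42,8],[0,0,0,-2,-6,60,8],[0,0,-1,-6,-20,76,8],[0,0,-2,-12,-41,88,8],[0,0,-3,-19,-67,95,8],[0,0,-4,-28,-97,97,8],[0,0,-5,-37,-129,97,8],[0,0,-6,-46,-161,97,8],[0,0,-6.7,-55,-193,97,8]]]'

```text
time_s: 37.4
position: [0.5177, -0.1814, 0.3773]
tcp_rot: [[-0.003, 0.993, -0.116], [0.0, -0.116, -0.993], [-1.0, -0.003, -0.0]]
force: [0.1, 0.5, -6.0]
opening: 0.171
```

Emit:
step_arm --motion '[[[0,0,0,-9,-32,0,8],[0,0,0,-18,-63,0,8],[0,0,0,-26,-92,0,8],[0,0,0,-34,-119,0,8],[0,0,0,-41,-142,0,8],[0,0,0,-45,-159,0,8],[0,0,0,-48,-169,0,8],[0,0,0,-49,-172.5,0,8],[0,0,0,-49,-172.5,0,8],[0,0,0,-49,-172.5,0,8]]]'

```text
time_s: 38.23
position: [0.4699, -0.3517, 0.3773]
tcp_rot: [[-0.001, 0.993, -0.116], [0.002, -0.116, -0.993], [-1.0, -0.001, -0.002]]
force: [-0.1, 0.1, -6.0]
opening: 0.176
```

```bash
python3 look.py w15
```

```text
38.2333 [ 0.4699 -0.3517  0.3773] [[-0.001, 0.993, -0.116], [0.002, -0.116, -0.993], [-1.0, -0.001, -0.002]] 0.17575263788882017
```

View pics/w15.png

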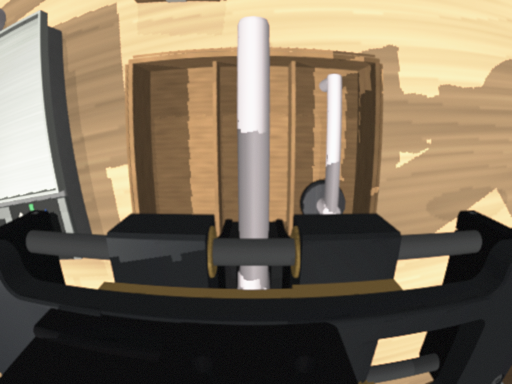

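Over the middle lane, centred between its partitions (columns 217 and 292). Lowering.

Emit:
step_arm --motion '[[[0,0,0,0.5,0,-10,8],[0,0,0,0.5,0,-30,8],[0,0,0,0.5,0,-58,8],[0,0,0,0.5,0,-86,8],[0,0,0,0.5,0,-112,8],[0,0,0,0.5,0,-133,8],[0,0,0,0.5,0,-147,8],[0,0,0,0.5,0,-153,8],[0,0,0,0.5,0,-155,8],[0,0,0,0.5,0,-156,8],[0,0,0,0.5,0,-157,8],[0,0,0,0.5,0,-158,8]]]'

```text
time_s: 39.28
position: [0.4711, -0.353, 0.2209]
tcp_rot: [[0.002, 0.993, -0.116], [-0.002, -0.116, -0.993], [-1.0, 0.002, 0.002]]
force: [-1.0, -0.9, -5.3]
opening: 0.176
```

Emit:
step_arm --motion '[[[0,0,0,0,0,-0.7,8],[0,0,0,0,0,-1.3,8],[0,0,0,0,0,-1.8,8],[0,0,0,0,0,-1.8,8]]]'

```text
time_s: 39.62
position: [0.4705, -0.3528, 0.2182]
tcp_rot: [[0.0, 0.993, -0.116], [-0.0, -0.116, -0.993], [-1.0, 0.0, 0.0]]
force: [1.0, 0.5, -5.0]
opening: 0.174
```

Emit:
step_arm --motion '[[[0,0,0,0,0,-0.6,8],[0,0,0,0,0,-1.2,8],[0,0,0,0,0,-1.2,8]]]'

```text
time_s: 39.87
position: [0.4706, -0.3526, 0.2173]
tcp_rot: [[0.0, 0.993, -0.116], [-0.0, -0.116, -0.993], [-1.0, 0.0, 0.0]]
force: [-1.2, 1.9, -0.2]
opening: 0.174
```

Emit:
step_arm --motion '[[[0,0,0,0,0,-0.3,8],[0,0,0,0,0,-0.3,15],[0,0,0,0,0,-0.3,28],[0,0,0,0,0,-0.3,36],[0,0,0,0,0,-0.3,36],[0,0,0,0,0,5,36],[0,0,0,0,0,25,36],[0,0,0,0,0,60,36],[0,0,0,0,0,100,45],[0,0,0,0,10,140,50],[0,0,0,2,30,180,50],[0,0,0,4,60,210,50]]]'

```text
time_s: 40.87
position: [0.4747, -0.297, 0.4278]
tcp_rot: [[0.005, 0.993, -0.119], [-0.005, -0.119, -0.993], [-1.0, 0.005, 0.005]]
force: [-0.1, -0.2, -0.5]
opening: 0.557
```

Emit:
step_arm --motion '[[[0,0,1,2,30,10,50],[0,0,2,4,65,20,50],[0,0,3,8,105,22,50],[0,0,4,12,145,22,50],[0,0,5,16,185,22,50],[0,0,6,20,225,22,50],[0,0,6.6,24,265,22,50],[0,0,6.6,28,305,22,50],[0,0,6.6,32,345,22,50],[0,0,6.6,36,375,22,50],[0,0,6.6,36,392,22,50],[0,0,6.6,36,396,22,50]]]'

```text
time_s: 41.87
position: [0.5102, 0.1034, 0.4465]
tcp_rot: [[0.001, 1.0, 0.003], [0.001, 0.003, -1.0], [-1.0, 0.001, -0.001]]
force: [0.3, -0.4, -0.1]
opening: 0.571
```

Emit:
step_arm --motion '[[[0,0,0,0,0,0,50],[0,0,0,0,0,0,50]]]'

```text
time_s: 42.03
position: [0.5104, 0.1001, 0.4462]
tcp_rot: [[0.0, 1.0, -0.001], [-0.001, -0.001, -1.0], [-1.0, 0.0, 0.001]]
force: [-0.3, -0.2, -0.5]
opening: 0.572
```

```bash
python3 look.py w16
python3 - <<'E'
from h import *
c=bot.capture("top");cv2.imwrite("pics/t16.png",cv2.resize(c["frame"][130:275,130:420,::-1],None,fx=2.75,fy=2.75,interpolation=cv2.INTER_CUBIC))
E
```

```text
42.0333 [0.5104 0.1001 0.4462] [[0.0, 1.0, -0.001], [-0.001, -0.001, -1.0], [-1.0, 0.0, 0.001]] 0.5723037939011016
2304 [0.5985 0.1059] 179.91 [ 18.9 158.9] 0.1214
```

View pics/w16.png

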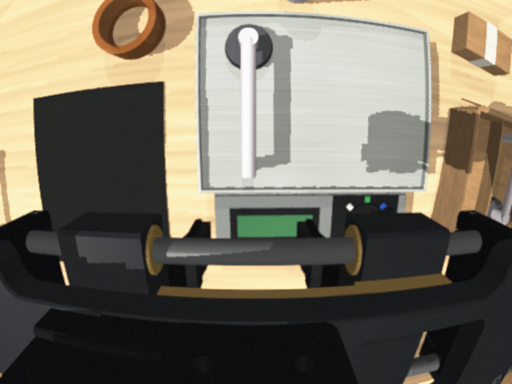

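View pics/t16.png

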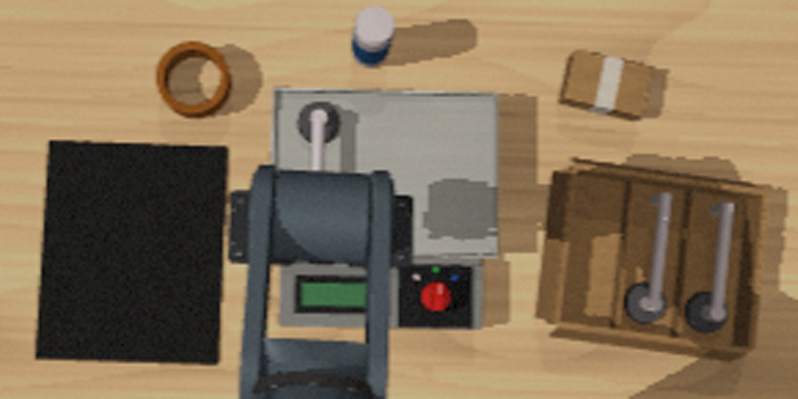

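Emit:
step_arm --motion '[[[0,0,0,15,1,0,50],[0,0,0,45,3,-10,50],[0,0,0,80,5,-25,50],[0,0,0,112,5,-50,50],[0,0,0,127.6,5,-85,50],[0,0,0,127.6,5,-120,50],[0,0,0,127.6,5,-146,50],[0,0,0,127.6,5,-160,50],[0,0,0,127.6,5,-164,40],[0,0,0,127.6,5,-164.5,30],[0,0,0,127.6,5,-164.5,20],[0,0,0,127.6,5,-164.5,8]]]'

```text
time_s: 43.13
position: [0.6388, 0.1051, 0.2833]
tcp_rot: [[0.003, 1.0, -0.002], [-0.0, -0.002, -1.0], [-1.0, 0.003, 0.0]]
force: [0.1, -0.5, 1.0]
opening: 0.358
```

Emit:
step_arm --motion '[[[0,0,0,0,0,0,8],[0,0,0,0,0,0,8],[0,0,0,0,0,0,8],[0,0,0,0,0,0,8],[0,0,0,0,0,0,8],[0,0,0,0,0,0,8]]]'

```text
time_s: 43.63
position: [0.6384, 0.1056, 0.2829]
tcp_rot: [[0.002, 1.0, -0.001], [-0.001, -0.001, -1.0], [-1.0, 0.002, 0.001]]
force: [-1.0, -1.4, 6.7]
opening: 0.173
```

Emit:
step_arm --motion '[[[0,0,0,0,0,4,8],[0,0,0,0,0,12,8],[0,0,0,0,0,25,8],[0,0,0,0,0,42,8],[0,0,0,-2,-6,60,8],[0,0,-1,-5,-20,76,8],[0,0,-2,-10,-41,88,8],[0,0,-3,-16,-67,95,8],[0,0,-4,-24,-97,97,8],[0,0,-5,-32,-130,97,8],[0,0,-6,-40,-163,97,8],[0,0,-6.5,-48,-196,97,8]]]'

```text
time_s: 44.63
position: [0.589, -0.0911, 0.3781]
tcp_rot: [[-0.002, 0.993, -0.114], [0.001, -0.114, -0.993], [-1.0, -0.002, -0.001]]
force: [0.7, -0.9, -3.6]
opening: 0.173
```

Emit:
step_arm --motion '[[[0,0,0,-8,-33,0,8],[0,0,0,-16,-66,0,8],[0,0,0,-24,-97,0,8],[0,0,0,-31,-126,0,8],[0,0,0,-37,-150,0,8],[0,0,0,-42,-169,0,8],[0,0,0,-44.5,-180,0,8],[0,0,0,-45.3,-184.4,0,8],[0,0,0,-45.3,-184.4,0,8],[0,0,0,-45.3,-184.4,0,8]]]'

```text
time_s: 45.47
position: [0.5447, -0.2737, 0.3782]
tcp_rot: [[-0.001, 0.993, -0.114], [0.002, -0.114, -0.993], [-1.0, -0.001, -0.002]]
force: [0.1, 0.1, -4.6]
opening: 0.175
```

```bash
python3 look.py w17
```

```text
45.4667 [ 0.5447 -0.2737  0.3782] [[-0.001, 0.993, -0.114], [0.002, -0.114, -0.993], [-1.0, -0.001, -0.002]] 0.17531520512862037
```

View pics/w17.png

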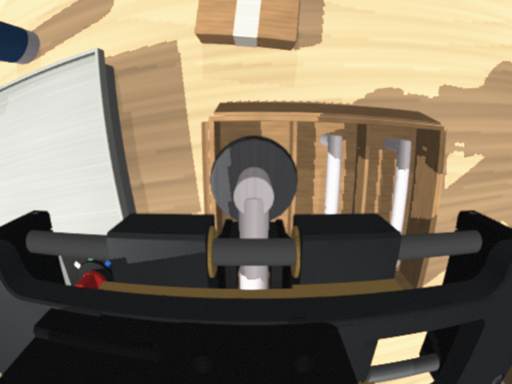

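The rose is over the near lane, centred. Lowering.

Emit:
step_arm --motion '[[[0,0,0,0,0,-10,8],[0,0,0,0,0,-30,8],[0,0,0,0,0,-58,8],[0,0,0,0,0,-86,8],[0,0,0,0,0,-112,8],[0,0,0,0,0,-133,8],[0,0,0,0,0,-147,8],[0,0,0,0,0,-153,8],[0,0,0,0,0,-155,8],[0,0,0,0,0,-156,8],[0,0,0,0,0,-157,8],[0,0,0,0,0,-158,8]]]'

```text
time_s: 46.52
position: [0.5452, -0.2749, 0.2217]
tcp_rot: [[0.002, 0.993, -0.114], [-0.002, -0.114, -0.993], [-1.0, 0.002, 0.001]]
force: [0.3, -0.4, -4.2]
opening: 0.175
```

Emit:
step_arm --motion '[[[0,0,0,0,0,-0.7,8],[0,0,0,0,0,-1.3,8],[0,0,0,0,0,-1.8,8],[0,0,0,0,0,-2.2,8],[0,0,0,0,0,-2.2,8]]]'

```text
time_s: 46.93
position: [0.5446, -0.2747, 0.2184]
tcp_rot: [[0.0, 0.993, -0.114], [-0.0, -0.114, -0.993], [-1.0, 0.0, 0.0]]
force: [0.2, 0.5, -4.0]
opening: 0.173
```

Emit:
step_arm --motion '[[[0,0,0,0,0,-0.5,8],[0,0,0,0,0,-1,8],[0,0,0,0,0,-1,8]]]'

```text
time_s: 47.18
position: [0.5447, -0.2748, 0.218]
tcp_rot: [[0.0, 0.993, -0.114], [-0.0, -0.114, -0.993], [-1.0, 0.0, 0.0]]
force: [-1.6, -0.1, 0.3]
opening: 0.172
```

Emit:
step_arm --motion '[[[0,0,0,0,0,-0.3,8],[0,0,0,0,0,-0.3,15],[0,0,0,0,0,-0.3,28],[0,0,0,0,0,-0.3,36],[0,0,0,0,0,-0.3,36],[0,0,0,0,0,5,36],[0,0,0,0,0,25,36],[0,0,0,0,0,60,36],[0,0,0,0,0,95,36],[0,0,0,-5,5,125,36],[0,0,0,-20,20,140,40],[0,0,1,-38,45,142,45]]]'

```text
time_s: 48.18
position: [0.5084, -0.2319, 0.3638]
tcp_rot: [[0.01, 0.995, -0.098], [-0.008, -0.098, -0.995], [-1.0, 0.011, 0.007]]
force: [1.0, -0.4, 0.2]
opening: 0.473
```

Emit:
step_arm --motion '[[[0,0,1,-12,30,0,45],[0,0,2,-26,65,0,45],[0,0,3,-42,100,0,45],[0,0,4,-58,130,0,45],[0,0,5,-74,155,0,45],[0,0,5.6,-84,170,0,45],[0,0,5.6,-90,174,0,45],[0,0,5.6,-90,174,0,45],[0,0,5.6,-90,174,0,45]]]'

```text
time_s: 48.93
position: [0.4175, -0.0563, 0.3598]
tcp_rot: [[0.002, 1.0, 0.001], [-0.001, 0.001, -1.0], [-1.0, 0.002, 0.001]]
force: [0.9, 0.0, 0.6]
opening: 0.519
```

```bash
python3 look.py w18
python3 - <<'E'
from h import *
c=bot.capture("wrist");P=pts(c,True);f=c["frame"];hsv=cv2.cvtColor(f,cv2.COLOR_RGB2HSV)
red=((hsv[...,0]<8)|(hsv[...,0]>172))&(hsv[...,1]>140)&(P[...,2]>.085)&(P[...,2]<.11)
red[:100]=0;q=P[red];print(len(q),len(q) and cv2.minAreaRect((q[:,:2]*1000).astype(np.float32)))
c=bot.capture("top");cv2.imwrite("pics/t18.png",cv2.resize(c["frame"][130:275,130:420,::-1],None,fx=2.75,fy=2.75,interpolation=cv2.INTER_CUBIC))
E
```

```text
48.9333 [ 0.4175 -0.0563  0.3598] [[0.002, 1.0, 0.001], [-0.001, 0.001, -1.0], [-1.0, 0.002, 0.001]] 0.518875155480486
615 ((443.321044921875, -55.55028533935547), (13.469414710998535, 35.11478042602539), 89.98800659179688)
```

View pics/w18.png

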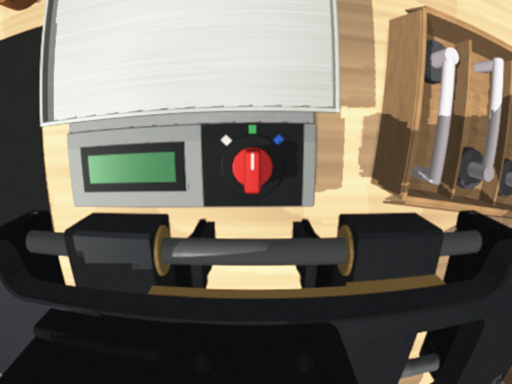

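View pics/t18.png

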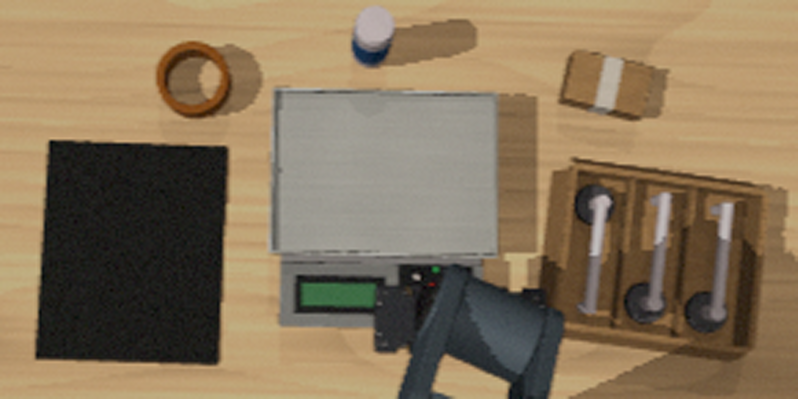

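All three handles lie in their lanes and the pan is empty. The knob bar is at (443, −55.6) mm and points to green. Turning it back: counterclockwise 45°.

Emit:
step_arm --motion '[[[0,0,0,12,0,0,45],[0,0,0,25.5,0.4,-20,45],[0,0,0,25.5,0.4,-55,45],[0,0,0,25.5,0.4,-85,45],[0,0,0,25.5,0.4,-102,45],[0,0,0,25.5,0.4,-107,40],[0,0,0,25.5,0.4,-107,30],[0,0,0,25.5,0.4,-107,20],[0,0,0,25.5,0.4,-107,8],[0,0,0,25.5,0.4,-107,8],[0,0,0,25.5,0.4,-107,8]]]'

```text
time_s: 50.0
position: [0.4425, -0.0554, 0.2534]
tcp_rot: [[0.002, 1.0, 0.001], [-0.001, 0.001, -1.0], [-1.0, 0.002, 0.001]]
force: [-0.0, 0.0, 0.3]
opening: 0.17
```

Emit:
step_arm --motion '[[[0,0,0,0,0,0,8],[0,0,0,0,0,0,8],[0,0,0,0,0,0,8],[0,0,0,0,0,0,8],[0,0,0,0,0,0,8]]]'

```text
time_s: 50.42
position: [0.4425, -0.0552, 0.2534]
tcp_rot: [[0.002, 1.0, 0.001], [-0.001, 0.001, -1.0], [-1.0, 0.002, 0.001]]
force: [0.4, 1.3, 6.9]
opening: 0.157
```

Emit:
step_arm --motion '[[[0,0,4,0,0,0,8],[0,0,8,0,0,0,8],[0,0,14,0,0,0,8],[0,0,20,0,0,0,8],[0,0,26,0,0,0,8],[0,0,32,0,0,0,8],[0,0,38,0,0,0,8],[0,0,43,0,0,0,8],[0,0,46,0,0,0,8],[0,0,46,0,0,0,8],[0,0,46,0,0,0,8]]]'

```text
time_s: 51.33
position: [0.4424, -0.0549, 0.2533]
tcp_rot: [[0.002, 0.696, 0.718], [0.001, 0.718, -0.696], [-1.0, 0.002, 0.001]]
force: [0.1, 1.8, 7.9]
opening: 0.159
```

Emit:
step_arm --motion '[[[0,0,0,0,0,0,40],[0,0,0,0,0,0,50],[0,0,0,0,0,0,50],[0,0,0,0,0,0,50],[0,0,0,0,0,30,50],[0,0,0,0,0,65,50],[0,0,0,0,0,100,50],[0,0,0,-20,0,120,50],[0,0,0,-25,0,120,50],[0,0,0,-25,0,120,50]]]'

```text
time_s: 52.17
position: [0.4158, -0.0549, 0.3729]
tcp_rot: [[0.0, 0.694, 0.72], [-0.0, 0.72, -0.694], [-1.0, 0.0, 0.001]]
force: [0.5, 0.5, -0.3]
opening: 0.573
```

```bash
python3 look.py w19
python3 - <<'E'
from h import *
c=bot.capture("scene");cv2.imwrite("pics/s19.png",cv2.resize(c["frame"][110:270,90:390,::-1],None,fx=2.6,fy=2.6,interpolation=cv2.INTER_CUBIC))
E
```

```text
52.1667 [ 0.4158 -0.0549  0.3729] [[0.0, 0.694, 0.72], [-0.0, 0.72, -0.694], [-1.0, 0.0, 0.001]] 0.5731286983745499
```

View pics/w19.png

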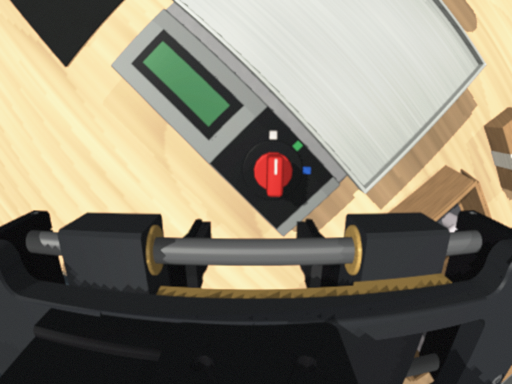

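View pics/s19.png

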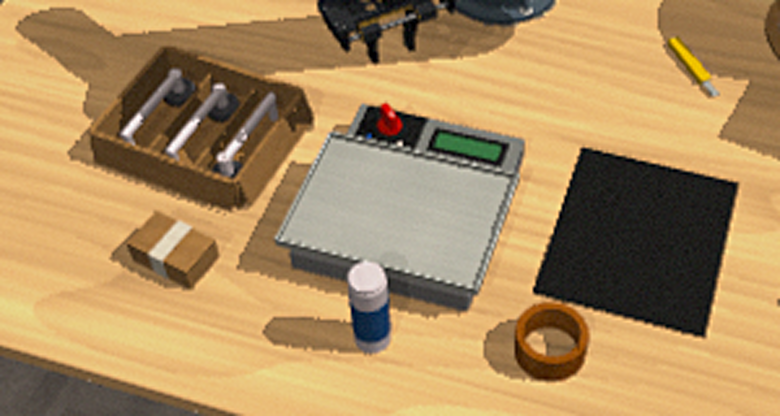

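The selector points to white at (273,135) and the handles are in their lanes. A last check on how level they lie, then hand in.

Run:
```python
from h import *
c=bot.capture("top");P=pts(c);f=c["frame"].astype(int);X,Y,Z=P[...,0],P[...,1],P[...,2]
col=(f.max(-1)-f.min(-1)<35)&(X>.39)&(X<.62)&(Y<-.23)&(Y>-.49)&(Z>.048)&(Z<.075)
n,l,st,ce=cv2.connectedComponentsWithStats(col.astype(np.uint8))
for i in range(1,n):
    if st[i,4]<40: continue
    q=P[l==i];A=np.c_[q[:,0],np.ones(len(q))];s=np.linalg.lstsq(A,q[:,2],rcond=None)[0]
    r=cv2.minAreaRect((q[:,:2]*1000).astype(np.float32));print(len(q),np.round(r[0],1),np.round(r[1],1),np.median(q[:,2]).round(4),"slope deg",np.degrees(s[0]).round(2))
s=bot.read_state();print(s["time_s"],np.abs(s["qvel"]).max(),s["force"])
```

```text
182 [ 504.7 -272.3] [ 18.9 156.4] 0.0551 slope deg -0.12
181 [ 510.8 -356.1] [ 19.1 156.4] 0.0549 slope deg 0.69
185 [ 498.2 -441. ] [ 17.8 156.4] 0.0543 slope deg -0.03
52.3167 0.9216855558348445 [-0.74781902  0.1631632   0.20600742]
```

```bash
python3 -c "
from rig import bot
print(bot.hand_in())"
```

```text
the job is handed in; nothing more can be done
None
```

I counted three handles on the mat, weighed them together and packed them. The job was handed in at about 52 s of the 210 s allowed; `bot.hand_in()` gives no verdict.

**What I did:** With the pan empty I turned the selector to green. I laid all three handles flat on the pan and let them rest there for more than 3 s. I then put one in each carton compartment and turned the selector back to white. Each handle was gripped at its balance point.

**Last checks:**
- The levers in the carton lie flat, within 0.7°, with their tops at about 55 mm, which is what handles resting on the floor should give.
- The pan is empty, and the gripper is open and clear of everything.
- The tape roll, spray can, screw box and purple look-alike were not touched.
- Held level, a handle's force reading was steady at 4 to 6 N. Each set-down showed only a few newtons of contact.

The camera views agreed to about 3 mm, and no check failed. I did not see a count on the display, which looked plain green throughout, so three is my own count from the images.

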